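# Kit the stripped scooter parts into their outlined trays

## Robot

A 7-joint arm with a two-finger parallel gripper is mounted at the origin on the work surface. World frame = base frame: x ahead of the robot, y to its left, z up, the work surface at z = 0. Lengths are in m, angles in rad, forces in N, time in s.
With the tool pointing down it reaches from about 0.4 to 0.85 m from the base axis. Payload 4.5 kg.
Tool frame: the origin (TCP) lies between the finger pads; the fingertips stand 8 mm ahead of it and the grasp point (between the pads) lies 11 mm behind it; z points along the fingers, y is the line along which they close (so a half turn about z gives the same grasp; the last joint's range is limited). The gripper opens to 85 mm and grips with 20 to 120 N. Pads are 22 mm wide; open, the fingers measure 114 mm over their backs; the gripper's body (76 mm by 85 mm) begins 54 mm behind the grasp point. The pads swing forward as they close: fully open they stand 13 mm farther back than shut.
Start: joints at [-1.112, 0.689, -0.195, 1.565, 0.157, 0.902, -0.215], TCP at [0.258, 0.569, 0.239] pointing down, gripper open.
Joint ranges: [-3.01, 3.01], [-0.46, 2.08], [-1.47, 1.51], [0.13, 2.56], [-1, 4.14], [0.04, 2.09], [-2.66, 2.66]. Speed limits (rad/s): [2.57, 2.57, 3.14, 3.14, 3.14, 3.14, 3.14].

## Interface

Orientations are given as a 3x3 rotation matrix whose columns are the frame's x, y, z axes.
In Python, from rig import manip, capture, camera_params, workorder gives the robot as it stands.
- The arm moves only by the tool servo_tool, never from a script. Its argument "targets" is text: rows parted by semicolons, each of 6 numbers parted by spaces: the shift along the tool's x, y, z in mm, then the turn, a rotation vector about the tool's x, y, z in degrees. A call has exactly 5 rows; each row is the pose to reach, as a shift and turn from the pose commanded when the call began, along the tool's axes at that moment; what a row does not reach only later rows make up. A row lasts 1/8 s, in which the tool goes at most 62.5 mm and 10.7 degrees, less where a joint would pass 70% of its speed; a pose out of reach is approached as far as the arm can. A call with a gripper value outside its range is refused whole. "hand" is the closure, from -1 (fully open) to 1 (shut), set as the call begins (left out, the last holds). The fingers move at their own pace and stop on an object; the grip force is fixed at half the most. Time passes only in rows, so rows that repeat a pose let the fingers close, or fill a call up. It gives the time, the measured TCP pose, the force, the opening and the grip force at its end, in the units of the state.
- manip.observe(): the state, without advancing time (a new reading comes with each control period).
- capture(name): name is "side" or "top" or "wrist"; returns (picture, depth): 420x560x3 uint8, red, green, blue; 420x560 float32, m along the optical axis (not along the pixel's ray), 0 where there is no reading.
- camera_params(name): a dict with "fx", "fy", "cx", "cy" (pixels), "extrinsics" (4x4, takes a point from world to camera coordinates); the wrist camera has in their place "mount" (4x4, takes a point from camera to tool coordinates, whose origin is the TCP and whose axes are the flange's). Camera axes: x right, y down, z forward; pixel columns grow to the right and rows downward; lengths in m; the calibration is good to about 2 mm. A picture is of the moment at which its call begins: read the wrist's pose just before it. camera_params takes no time and is no camera call.
- workorder.close_job(): hands the job in; it is judged then, once.
The state is a dict: "clock": time; "joints": joint angles; "qd": joint speeds; "joint_torque": joint torques, N m; "ee_pos": TCP position; "tcp_rot": TCP orientation; "force": force on the tool from outside, world axes, zero at the start; "wrist_torque": the same for the moment, N m; "opening": opening from 0.0 (shut) to 1.0 (fully open); "gripper_force": force on a finger pad.
Only numpy, scipy, OpenCV 4.12 (cv2) and the standard library are available. Lean on these libraries where they do the work, as an engineer would, in place of code of your own. Each camera call takes 0.05 s, during which the arm holds its last target. There are 200 camera calls.

## Task

Put each of the four parts stripped from the scooter (motor controller, headlamp, brake caliper, quick-release clamp) into the kit tray painted with its outline: lying on the outline, turned to match it, and the same way up as it lies now. Set the parts down rather than dropping them, and do not disturb the red bottle or the ratchet.

Things in the scene. Friction and masses are not known exactly. Their poses are not given: they have to be found in the camera images.
- controller: Motor controller: bronze-brown finned aluminium box with a silver end (-x) and a yellow end (+x), 90 mm along x, 50 mm along y, 32 mm high, about 0.2 kg. Origin: centre of its underside, z up. Grip it across y. Lies on the bench at the start, at any yaw.
- headlamp: Round black headlamp standing with its pale lens and silver bezel up: 50 mm diameter from 16 mm above its foot to the top, narrowing to 36 mm at the foot, 45 mm high, about 0.1 kg. Origin: centre of its underside, z up.
- caliper: Red disc-brake caliper: body 56 mm along x, 40 mm along y, 32 mm high, with a dark red mounting bracket (12 mm high, y from -20 to 0 mm) reaching out to x = +58 mm, so L-shaped from above; about 0.2 kg. Origin: centre of the body's underside (bracket not counted), z up. Grip the body across y. At any yaw at the start.
- clamp: Quick-release stem clamp: silver ring of 50 mm outer and 38 mm inner diameter, 24 mm high, axis upright, with two ears, a cross bolt and a black lever reaching out to x = +62 mm on the +y side (y about +14 mm); about 0.15 kg. Origin: centre of the ring's underside, z up. Grip the ring across y, clear of ears and lever. At any yaw at the start.
- tray_controller: Fixed kit tray, dark grey floor with a lighter grey lip, 130 mm along x, 95 mm along y; floor 3 mm thick, the lip 3 mm wide and 6 mm high in all. Origin: centre of its underside, z up. Yellow rectangle 96 x 56 mm at its centre, long side along x: the outline of the motor controller, which may lie either way round on it.
- tray_headlamp: Fixed kit tray, dark grey floor with a lighter grey lip, 130 mm along x, 95 mm along y; floor 3 mm thick, the lip 3 mm wide and 6 mm high in all. Origin: centre of its underside, z up. Plain yellow disc of 56 mm diameter at its centre: the outline of the headlamp (any yaw).
- tray_caliper: Fixed kit tray, dark grey floor with a lighter grey lip, 130 mm along x, 95 mm along y; floor 3 mm thick, the lip 3 mm wide and 6 mm high in all. Origin: centre of its underside, z up. Yellow L-shaped outline of the caliper: it matches when the caliper's origin is at x = -20 mm, y = 0 of this tray, on its floor, with the caliper's x axis (bracket) along this tray's +x.
- tray_clamp: Fixed kit tray, dark grey floor with a lighter grey lip, 130 mm along x, 95 mm along y; floor 3 mm thick, the lip 3 mm wide and 6 mm high in all. Origin: centre of its underside, z up. Yellow ring with ears and lever, the outline of the clamp: it matches when the clamp's origin is at x = -20 mm, y = 0 of this tray, on its floor, with the clamp's x axis (lever) along this tray's +x.
- bottle: Bystander: small red bottle standing on the bench near the middle between parts and trays, 28 mm diameter, 75 mm high, light and easily tipped. Origin: centre of its underside. Not to be moved.
- ratchet: Bystander: ratchet wrench with a steel head and black grip lying on the bench straight ahead, between the two middle trays and pointing away from the robot, about 200 mm along its x, 34 mm wide, 23 mm high. Origin: near the middle of its underside. Not to be moved.
Not all that is in view belongs to the job. What is shaped like the tray_caliper but green or turquoise is not meant.

How it is judged:
By the outcome, as a careful person would: the job done as asked, in the order asked, and still so for the second after the job is handed in, with the robot touching nothing.
It also fails if it takes over 122 s, if anything falls off the work surface, if the arm or the gripper's body presses on something with over 40 N, if the wrist force passes 120 N, or if a joint passes its speed limit or range.

## Working session

There is one attempt and no reset: what is moved stays moved. The work goes in short steps, Python scripts to look and compute and a tool call to move; the robot and the scene stay as the last step left them, time stands still between calls to the robot, and variables do not carry over. Pictures are saved under pics/ and viewed, at most 14 in all, crops included, and the job is handed in when it is done.

Besides the shell and the picture viewer there is one more tool, called as a command line: name --argument value ..., lists and objects as JSON in quotes. servo_tool: Moves the arm, as the interface text tells. Its arguments: {"type":"object","properties":{"targets":{"type":"string"},"hand":{"type":"number"}},"required":["targets"]}

```bash
mkdir -p pics; ls; python3 - <<'E'
from rig import manip, capture, camera_params
import cv2, numpy as np
s=manip.observe(); print(s)
for n in ("top","side"):
    im,d=capture(n); cv2.imwrite(f"pics/{n}0.png",im[...,::-1]); np.savez(f"{n}0.npz",im=im,d=d)
    print(n,camera_params(n))
print(camera_params("wrist"))
E
```

```text
pics
{'clock': 0.0, 'joints': array([-1.11219794,  0.68998364, -0.19450642,  1.56638202,  0.15733666,
        0.90245817, -0.21507976]), 'qd': array([ 0.00021441, -0.00169309, -0.00037642, -0.00032572,  0.00069273,
        0.00035421, -0.00026637]), 'joint_torque': array([ 7.92096180e-04, -5.39601624e+01, -1.26655273e+00, -1.58546054e+01,
        9.08382732e-03,  9.16301185e-03,  3.39837129e-06]), 'ee_pos': array([0.25737842, 0.56884351, 0.23847392]), 'tcp_rot': array([[-9.11173901e-01,  4.12021548e-01, -6.05531736e-04],
       [ 4.12021961e-01,  9.11172266e-01, -1.73344941e-03],
       [-1.62474787e-04, -1.82896624e-03, -9.99998314e-01]]), 'force': array([-0.10008768,  0.05811464, -0.19999682]), 'wrist_torque': array([ 0.03987692, -0.02495705,  0.00165902]), 'gripper_force': 0.0, 'opening': 1.0002910446245035}
top {'fx': 438.55821473588776, 'fy': 438.55821473588776, 'cx': 280.3772419807253, 'cy': 209.23499702216097, 'extrinsics': array([[-0.01131965, -0.99991545,  0.00639924, -0.10748677],
       [-0.99016816,  0.01031652, -0.13950117,  0.45742676],
       [ 0.13942336, -0.00791543,
[... 213 characters left out ...]
rray([[ 0.90141431, -0.43231857,  0.02351365, -0.45564942],
       [-0.24665923, -0.55741876, -0.79274432,  0.09548385],
       [ 0.35582504,  0.70879121, -0.60910061,  1.42235249],
       [ 0.        ,  0.        ,  0.        ,  1.        ]])}
{'fx': 333.05748850951466, 'fy': 333.05748850951466, 'cx': 275.74712077242657, 'cy': 209.67194870698265, 'mount': array([[-6.94466176e-04, -9.56032791e-01, -2.93258966e-01,
         7.31056806e-02],
       [ 9.99999692e-01, -7.70962292e-04,  1.45261606e-04,
         4.67271866e-04],
       [-3.64966463e-04, -2.93258775e-01,  9.56033032e-01,
        -1.34258869e-01],
       [ 0.00000000e+00,  0.00000000e+00,  0.00000000e+00,
         1.00000000e+00]])}
```

View pics/top0.png

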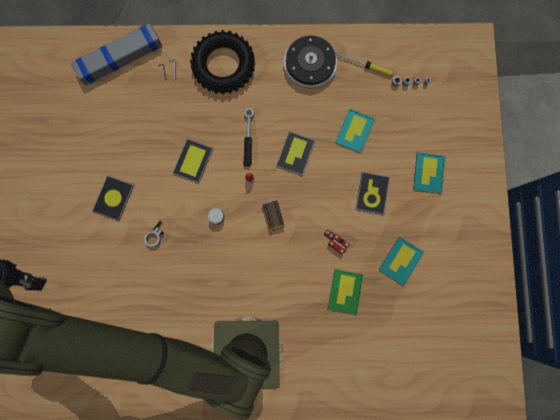

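View pics/side0.png

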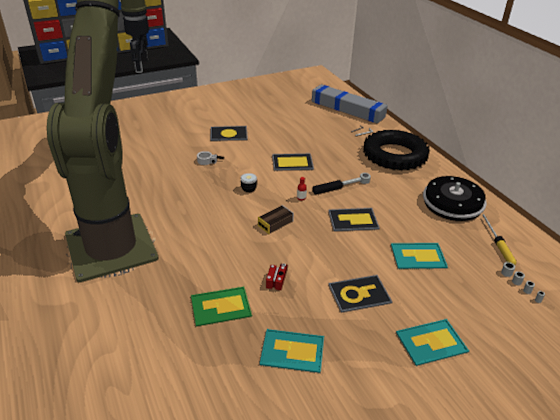

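The top view shows the four trays: headlamp (113,198), controller (192,161), caliper (295,154) and clamp (373,194). The parts are the clamp (153,237), headlamp (216,216), controller (273,215) and caliper (337,242). The bottle is at (249,177) and the ratchet at (248,137). The side view agrees, and the green and turquoise trays are decoys.

```bash
cat > h.py <<'E'
import numpy as np, cv2
from rig import manip, capture, camera_params
def cam2world(n, s=None):
    p=camera_params(n)
    if n!="wrist": return p, np.linalg.inv(p["extrinsics"])
    T=np.eye(4); T[:3,:3]=s["tcp_rot"]; T[:3,3]=s["ee_pos"]
    return p, T@p["mount"]
def cloud(d,p,T):
    v,u=np.mgrid[:d.shape[0],:d.shape[1]]
    P=np.stack([(u-p["cx"])/p["fx"]*d,(v-p["cy"])/p["fy"]*d,d],-1)
    return P@T[:3,:3].T+T[:3,3]
def onplane(uv,p,T,z):
    uv=np.asarray(uv,float).reshape(-1,2)
    r=np.c_[(uv[:,0]-p["cx"])/p["fx"],(uv[:,1]-p["cy"])/p["fy"],np.ones(len(uv))]@T[:3,:3].T
    return T[:3,3]+r*((z-T[2,3])/r[:,2])[:,None]
def project(P,p,T):
    q=(np.asarray(P)-T[:3,3])@T[:3,:3]
    return np.c_[q[:,0]/q[:,2]*p["fx"]+p["cx"],q[:,1]/q[:,2]*p["fy"]+p["cy"]]
def rect(xy):   # mm centre, size, long-axis yaw deg
    b=cv2.minAreaRect((np.asarray(xy)*1000).astype(np.float32)); c=cv2.boxPoints(b)
    e=[c[1]-c[0],c[2]-c[1]]; l=[np.linalg.norm(k) for k in e]; i=int(l[1]>l[0])
    return np.round(b[0],1),np.round([l[i],l[1-i]],1),round(np.degrees(np.arctan2(e[i][1],e[i][0]))%180,1)
E
python3 - <<'E'
from h import *
f=np.load("top0.npz"); im,d=f["im"],f["d"]; p,T=cam2world("top"); X=cloud(d,p,T)
print("bench z",np.percentile(X[250:300,100:500,2],[5,50,95]))
hsv=cv2.cvtColor(im,cv2.COLOR_RGB2HSV)
names=dict(clamp=(153,237),headlamp=(216,216),controller=(273,215),caliper=(337,242),bottle=(249,177),ratchet=(248,137))
for n,(u,v) in names.items():
    r=30 if n=="ratchet" else 20
    W=X[v-r:v+r,u-r:u+r].reshape(-1,3); D=W[:,2]
    for h in (.008,.016):
        m=D>h; print(n,h,m.sum(),rect(W[m,:2]),"ztop",D.max().round(3))
for n,(u,v) in dict(th=(113,198),tc=(192,161),tcal=(295,154),tcl=(373,194)).items():
    s=np.s_[v-25:v+25,u-25:u+25]; H=hsv[s]
    y=(H[...,0]>22)&(H[...,0]<35)&(H[...,1]>150)&(H[...,2]>100)
    g=(H[...,1]<70)&(H[...,2]<140)
    vv,uu=np.nonzero(y); Y=onplane(np.c_[uu+u-25,vv+v-25],p,T,.003)
    vv,uu=np.nonzero(g); G=onplane(np.c_[uu+u-25,vv+v-25],p,T,.003)
    print(n,"yellow",len(Y),(Y.mean(0)*1000).round(1),rect(Y[:,:2]),"tray",rect(G[:,:2]))
c=cv2.resize(im[110:270,80:400],(800,400),interpolation=cv2.INTER_CUBIC); cv2.imwrite("pics/topc.png",c[...,::-1])
E
```

```text
bench z [-0.0032937   0.00196991  0.007678  ]
clamp 0.008 223 (array([355.7, 130.2]), array([489.1, 116.7], dtype=float32), np.float32(80.4)) ztop 1.444
clamp 0.016 154 (array([344.1, 108.2]), array([445.1,  86. ], dtype=float32), np.float32(78.4)) ztop 1.444
headlamp 0.008 234 (array([400.3,  20.5]), array([343.9, 150.4], dtype=float32), np.float32(64.0)) ztop 1.444
headlamp 0.016 214 (array([347.1,  14.8]), array([289.2,  47.8], dtype=float32), np.float32(42.9)) ztop 1.444
controller 0.008 463 (array([380.7, -99.1]), array([244.3, 125.3], dtype=float32), np.float32(8.8)) ztop 1.444
controller 0.016 438 (array([ 373.5, -103.3]), array([226. ,  52.9], dtype=float32), np.float32(12.1)) ztop 1.444
caliper 0.008 323 (array([ 339. , -224.4]), array([265.1, 130.7], dtype=float32), np.float32(97.3)) ztop 1.444
caliper 0.016 242 (array([ 296. , -219.2]), array([234.4,  82. ], dtype=float32), np.float32(127.4)) ztop 1.444
bottle 0.008 183 (array([443.8, -19.8]), array([384.7, 132.3], dtype=float32), np.float32(4.6)) ztop 1.444
bottle 0.016 144 (array([444.8, -41.6]), array([391.7,  34.4], dt
[... 371 characters left out ...]
 tray (array([504.5, 445.1]), array([130.8,  97.3], dtype=float32), np.float32(159.5))
tc yellow 458 [628.9 181.9   3. ] (array([629.1, 182.1]), array([95.9, 56.7], dtype=float32), np.float32(158.8)) tray (array([629.8, 182.1]), array([132. ,  97.1], dtype=float32), np.float32(159.2))
tcal yellow 289 [ 662.7 -166.5    3. ] (array([ 657.1, -166.5]), array([90.6, 44.6], dtype=float32), np.float32(159.9)) tray (array([ 652.4, -164.8]), array([132.7,  96.2], dtype=float32), np.float32(159.9))
tcl yellow 204 [ 506.5 -417.6    3. ] (array([ 512. , -417.8]), array([88.6, 50.1], dtype=float32), np.float32(177.8)) tray (array([ 512.6, -420.7]), array([131.8,  96.4], dtype=float32), np.float32(169.1))
```

View pics/topc.png

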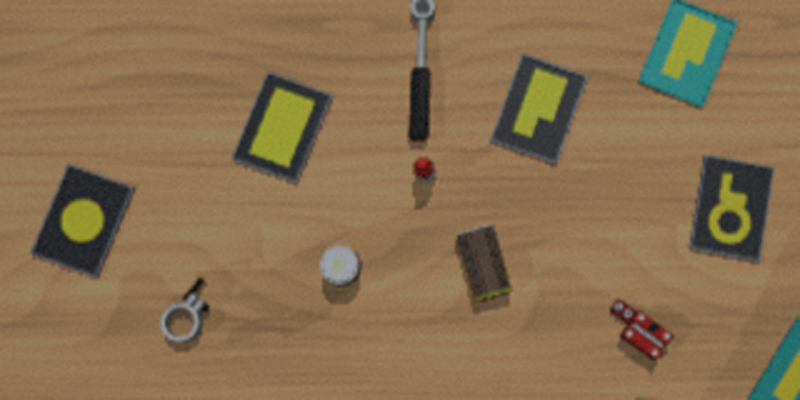

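```bash
python3 - <<'E'
from h import *
p,T=cam2world("top")
s=manip.observe()
for n,(a,b,z) in dict(ring=(182,322,.024),lever=(200,283,.02),lamp=(340,264,.045),ctl=(481,262,.032),c1=(476,232,.032),c2=(492,292,.032),calbody=(647,332,.032),calbr=(621,309,.012),bottle=(424,167,.075)).items():
    P=onplane((80+a*.4,110+b*.4),p,T,z)[0]; d=s["tcp_rot"].T@(P-s["ee_pos"])
    print(n,(P*1000).round(),"reach",round(np.hypot(*P[:2])*1000),"tool",(d*1000).round())
s=manip.observe(); im,d=capture("wrist"); cv2.imwrite("pics/w0.png",im[...,::-1])
E
```

```text
ring [365. 301.  24.] reach 473 tool [-208. -199.  215.]
lever [416. 280.  20.] reach 502 tool [-263. -197.  219.]
lamp [436.  95.  45.] reach 446 tool [-358. -358.  194.]
ctl [438. -86.  32.] reach 447 tool [-435. -522.  208.]
c1 [478. -80.  32.] reach 484 tool [-468. -500.  207.]
c2 [ 399. -100.   32.] reach 411 tool [-405. -551.  208.]
calbody [ 345. -299.   32.] reach 457 tool [-438. -755.  208.]
calbr [ 377. -269.   12.] reach 463 tool [-454. -714.  228.]
bottle [556. -15.  75.] reach 556 tool [-512. -409.  164.]
```

View pics/w0.png

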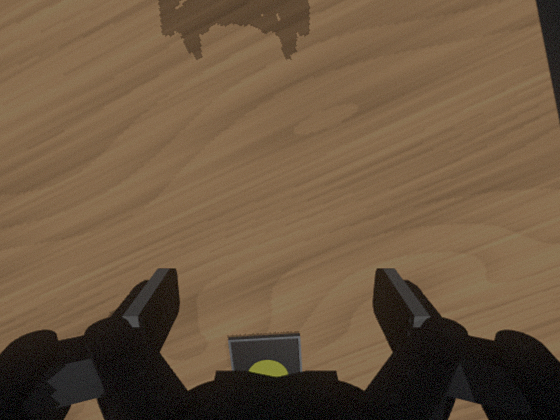

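The wrist view shows only bench, plus the headlamp tray at (265,350). The gripper hides the lower half, so a part is only seen on the tool's +x side.

```bash
cat > go.py <<'E'
# python3 go.py "x y z yaw [step_mm] ; ..."  mm, deg (yaw of tool x axis, tool straight down): prints final row of each 5-row call
import sys, numpy as np
from scipy.spatial.transform import Rotation as R
from rig import manip
s=manip.observe(); p=s["ee_pos"]*1000; A=R.from_matrix(s["tcp_rot"])
print("t",round(s["clock"],2),"p",p.round(1),"yaw",round(np.degrees(np.arctan2(*s["tcp_rot"][1::-1,0])),1),"q",s["joints"].round(2),"F",s["force"].round(1),"open",round(s["opening"],3),"gf",round(s["gripper_force"],1))
for w in (sys.argv[1].split(";") if len(sys.argv)>1 else []):
    w=[float(k) for k in w.split()]; g=np.array(w[:3]); B=R.from_euler("z",w[3],degrees=True)*R.from_euler("x",180,degrees=True)
    step=w[4] if len(w)>4 else 270
    n=int(max(1,np.ceil(np.linalg.norm(g-p)/step),np.ceil((A.inv()*B).magnitude()*57.3/50)))
    for i in range(n):
        sh=A.inv().apply((g-p)/(n-i)).round(1)
        t=((A.inv()*B).as_rotvec(degrees=True)/(n-i)).round(1)
        print("  call",sh,t); p=p+A.apply(sh); A=A*R.from_rotvec(t,degrees=True)
E
python3 go.py "511 -68 239 194"
```

```text
t 0.15 p [257.4 569.  238.6] yaw 155.7 q [-1.11  0.69 -0.19  1.57  0.16  0.9  -0.22] F [ 1.   0.2 -0.3] open 1.002 gf 0.0
  call [-1.645e+02 -1.586e+02  1.000e-01] [ -0.   -0.  -12.8]
  call [-1.253e+02 -1.912e+02  1.000e-01] [ -0.   -0.  -12.8]
  call [-7.980e+01 -2.141e+02  2.000e-01] [ -0.1  -0.  -12.7]
```

servo_tool --targets "-33 -32 0 0 0 -2.6; -66 -64 0 0 0 -5.2; -99 -96 0 0 0 -7.8; -132 -127 0 0 0 -10.4; -165 -159 0 0 0 -13"

```text
clock: 0.78
ee_pos: [0.3429, 0.3551, 0.2392]
tcp_rot: [[-0.981, 0.195, 0.0], [0.195, 0.981, -0.0], [-0.0, -0.0, -1.0]]
force: [0.9, 0.9, 0.4]
opening: 0.997
gripper_force: 0.0
```

servo_tool --targets "-25 -38 0 0 0 -2.6; -50 -76 0 0 0 -5.2; -75 -115 0 0 0 -7.8; -100 -153 0 0 0 -10.4; -125 -191 0 0 0 -13"

```text
clock: 1.4
ee_pos: [0.4278, 0.1433, 0.2392]
tcp_rot: [[-1.0, -0.031, 0.0], [-0.031, 1.0, 0.0], [-0.0, 0.0, -1.0]]
force: [1.1, 0.1, 0.7]
opening: 1.002
gripper_force: 0.0
```

servo_tool --targets "-16 -43 0 0 0 -2.5; -32 -86 0 0 0 -5; -48 -128 0 0 0 -7.5; -64 -171 0 0 0 -10; -80 -214 0 0 0 -12.5"

```text
clock: 2.02
ee_pos: [0.5139, -0.0683, 0.2392]
tcp_rot: [[-0.969, -0.246, -0.0], [-0.246, 0.969, 0.0], [0.0, 0.0, -1.0]]
force: [1.2, 0.2, -0.6]
opening: 1.0
gripper_force: 0.0
```

```bash
python3 go.py; python3 - <<'E'
from h import *
s=manip.observe(); im,d=capture("wrist"); cv2.imwrite("pics/w1.png",im[...,::-1]); np.savez("w1.npz",im=im,d=d,pos=s["ee_pos"],rot=s["tcp_rot"])
E
```

```text
t 2.02 p [513.9 -68.3 239.2] yaw -165.8 q [ 0.34  0.58 -0.47  1.88  0.37  0.77  1.49] F [ 1.2  0.2 -0.6] open 1.0 gf 0.0
```

View pics/w1.png

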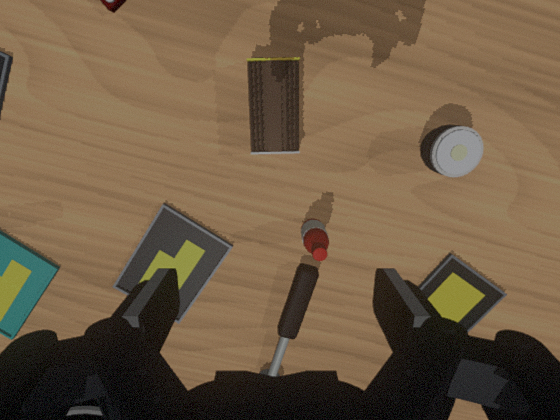

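The controller's top face is near (250,60), (300,58), (299,153) and (252,154). The headlamp lens is at (458,152), and the bottle stands at about (318,240).

```bash
python3 - <<'E'
from h import *
f=np.load("w1.npz"); im,d=f["im"],f["d"]; p,T=cam2world("wrist",dict(tcp_rot=f["rot"],ee_pos=f["pos"])); X=cloud(d,p,T)
C=onplane([(249,60),(299,59),(299,153),(252,154)],p,T,.032)*1000
print("ctl corners",C[:,:2].round(), np.linalg.norm(np.diff(C[[0,1,2,3,0]],axis=0),axis=1).round(), C.mean(0).round(1))
for n,(u,v,r,lo,hi) in dict(ctl=(275,107,65,.022,.045),lamp=(457,152,40,.036,.06)).items():
    W=X[v-r:v+r,u-r:u+r].reshape(-1,3); m=(W[:,2]>lo)&(W[:,2]<hi)
    print(n,m.sum(),"med z",np.median(W[m,2]),rect(W[m,:2]),(np.median(W[m],0)*1000).round(1))
print("lamp px",onplane((458,152),p,T,.045)*1000)
g=cv2.resize(im[40:180,230:500],None,fx=2.9,fy=2.9,interpolation=cv2.INTER_CUBIC); cv2.imwrite("pics/w1c.png",g[...,::-1])
E
```

```text
ctl corners [[ 408. -122.]
 [ 395.  -76.]
 [ 480.  -53.]
 [ 493.  -99.]] [47. 88. 48. 88.] [444.2 -87.6  32. ]
ctl 4808 med z 0.03066913765276233 (array([443.4, -89.4]), array([90.2, 49.7], dtype=float32), np.float32(15.3)) [440.6 -89.6  30.7]
lamp 2151 med z 0.04429245684783184 (array([439.7,  96.6]), array([50.3, 49.3], dtype=float32), np.float32(103.2)) [439.2  94.2  44.3]
lamp px [[439.76438409  96.4470338   45.        ]]
```

View pics/w1c.png

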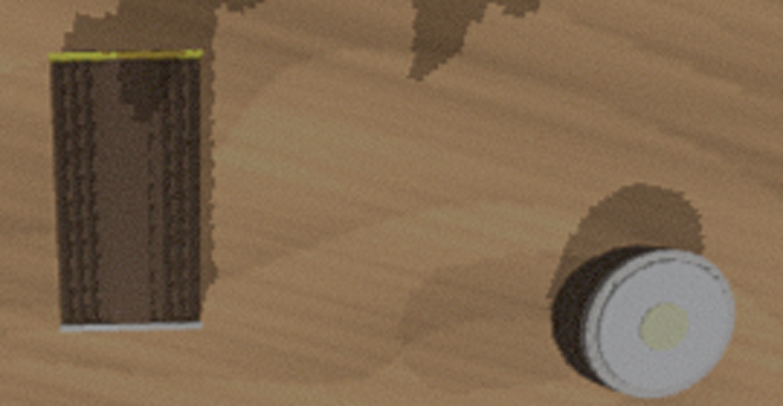

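The enlarged crop confirms the controller and the lamp as separate, clean shapes. The depth fit gives a controller of 90.2x49.7 mm at (443.5,-89), yaw 15.3°, and a lamp about 50 mm across at (439.7,96.5).

```bash
python3 go.py "443.5 -89 80 195.3; 443.5 -89 14 195.3"
```

```text
t 2.08 p [515.9 -76.5 238.7] yaw -166.3 q [ 0.35  0.58 -0.47  1.87  0.37  0.77  1.49] F [ 2.2 -5.5 -0.1] open 0.997 gf 0.0
  call [ 73.3   5.9 158.7] [-0.3  0.  -1.6]
  call [-0.   0.1 66. ] [-0.  0.  0.]
```

The arm was still settling at that reading, so I'll work from the commanded pose and re-check above the part.

servo_tool --targets "18 -1 40 0 0 -0.4; 36 -2 80 0 0 -0.8; 55 -3 120 0 0 -1.3; 70.5 -3.5 159 0 0 -1.3; 70.5 -3.5 159 0 0 -1.3"

```text
clock: 2.7
ee_pos: [0.4433, -0.0875, 0.0786]
tcp_rot: [[-0.964, -0.267, -0.007], [-0.267, 0.964, -0.001], [0.007, 0.001, -1.0]]
force: [-0.0, -0.4, 0.8]
opening: 1.003
gripper_force: 0.0
```

servo_tool --targets "0 0 0 0 0 0; 0 0 0 0 0 0; 0 0 0 0 0 0; 0 0 0 0 0 0; 0 0 0 0 0 0"

```text
clock: 3.32
ee_pos: [0.4462, -0.0875, 0.0805]
tcp_rot: [[-0.964, -0.266, 0.0], [-0.266, 0.964, 0.0], [-0.0, -0.0, -1.0]]
force: [0.6, 0.2, -0.3]
opening: 1.001
gripper_force: 0.0
```

```bash
python3 go.py "443.5 -89 14 195.3"
```

```text
t 3.33 p [446.2 -87.5  80.5] yaw -164.5 q [ 0.21  0.78 -0.18  2.19  0.65  0.22  1.28] F [ 0.6  0.2 -0.3] open 1.001 gf 0.0
  call [ 3.1 -0.7 66.5] [-0.   0.   0.2]
```

servo_tool --targets "3 -0.7 20 0 0 0; 3 -0.7 40 0 0 0; 3 -0.7 56 0 0 0; 3 -0.7 66.5 0 0 0; 3 -0.7 66.5 0 0 0"

```text
clock: 3.95
ee_pos: [0.4439, -0.0894, 0.0152]
tcp_rot: [[-0.964, -0.267, -0.002], [-0.267, 0.964, -0.001], [0.002, -0.001, -1.0]]
force: [-0.2, 0.6, 0.4]
opening: 0.999
gripper_force: 0.0
```

servo_tool --targets "0 0 0 0 0 0; 0 0 0 0 0 0; 0 0 0 0 0 0; 0 0 0 0 0 0; 0 0 0 0 0 0" --hand 1

```text
clock: 4.58
ee_pos: [0.4438, -0.0892, 0.0162]
tcp_rot: [[-0.964, -0.266, -0.001], [-0.266, 0.964, -0.001], [0.001, -0.0, -1.0]]
force: [-1.2, 0.2, 6.1]
opening: 0.573
gripper_force: 63.0
```

servo_tool --targets "0 0 0 0 0 0; 0 0 0 0 0 0; 0 0 0 0 0 0; 0 0 0 0 0 0; 0 0 0 0 0 0"

```text
clock: 5.2
ee_pos: [0.4438, -0.0892, 0.0162]
tcp_rot: [[-0.964, -0.266, -0.001], [-0.266, 0.964, -0.001], [0.001, -0.0, -1.0]]
force: [-0.1, 0.3, 6.6]
opening: 0.573
gripper_force: 63.0
```

The controller is gripped (48.7 mm, 63 N), with the TCP at z 16.2. I'll lift it high and go to a view of its tray.

```bash
python3 go.py "443.8 -89.2 200 195.5; 713 150 200 159.2 200"
```

```text
t 5.2 p [443.8 -89.2  16.2] yaw -164.6 q [ 0.13  0.92 -0.05  2.21  1.4   0.04  0.54] F [-0.1  0.3  6.6] open 0.573 gf 63.0
  call [   0.2   -0.  -183.8] [-0.  -0.1 -0.1]
  call [-1.617e+02  7.910e+01  1.000e-01] [-0.   0.  18.2]
  call [-129.   125.7    0. ] [-0.   0.  18.1]
```

servo_tool --targets "0 0 -15 0 0 0; 0 0 -60 0 0 0; 0 0 -110 0 0 0; 0 0 -160 0 0 0; 0 0 -186 0 0 0"

```text
clock: 5.82
ee_pos: [0.4441, -0.0892, 0.2039]
tcp_rot: [[-0.964, -0.266, -0.0], [-0.266, 0.964, -0.0], [0.0, -0.0, -1.0]]
force: [0.4, -0.8, -1.8]
opening: 0.576
gripper_force: 63.2
```

servo_tool --targets "-25 12 0 0 0 3; -60 29 0 0 0 7; -97 47 0 0 0 11; -130 64 0 0 0 15; -162 79 0 0 0 18"

```text
clock: 6.45
ee_pos: [0.579, 0.031, 0.2009]
tcp_rot: [[-0.999, 0.045, -0.004], [0.045, 0.999, -0.0], [0.004, -0.001, -1.0]]
force: [-0.3, -0.2, -3.4]
opening: 0.572
gripper_force: 63.1
```

servo_tool --targets "-32 31 0 0 0 4.5; -65 63 0 0 0 9; -97 95 0 0 0 13.5; -120 117 0 0 0 17; -129 126 0 0 0 18"

```text
clock: 7.08
ee_pos: [0.7132, 0.1527, 0.1998]
tcp_rot: [[-0.937, 0.349, -0.004], [0.349, 0.937, 0.001], [0.004, -0.001, -1.0]]
force: [0.1, 0.8, -1.7]
opening: 0.573
gripper_force: 63.1
```

servo_tool --targets "0 0 0 0 0 0; 0 0 0 0 0 0; 0 0 0 0 0 0; 0 0 0 0 0 0; 0 0 0 0 0 0"

```text
clock: 7.7
ee_pos: [0.7135, 0.1499, 0.2013]
tcp_rot: [[-0.936, 0.351, -0.002], [0.351, 0.936, -0.001], [0.001, -0.002, -1.0]]
force: [0.8, -0.0, -2.0]
opening: 0.566
gripper_force: 63.1
```

```bash
cat > look.py <<'E'
# python3 look.py name : settle-free wrist picture + pose saved
import sys
from h import *
n=sys.argv[1]; s=manip.observe(); im,d=capture("wrist"); cv2.imwrite(f"pics/{n}.png",im[...,::-1]); np.savez(f"{n}.npz",im=im,d=d,pos=s["ee_pos"],rot=s["tcp_rot"])
E
python3 go.py; python3 look.py w2
```

```text
t 7.7 p [713.5 149.9 201.3] yaw 159.5 q [-0.05  0.92 -0.52  1.22  0.45  1.12  0.62] F [ 0.8 -0.  -2. ] open 0.566 gf 63.1
```

View pics/w2.png

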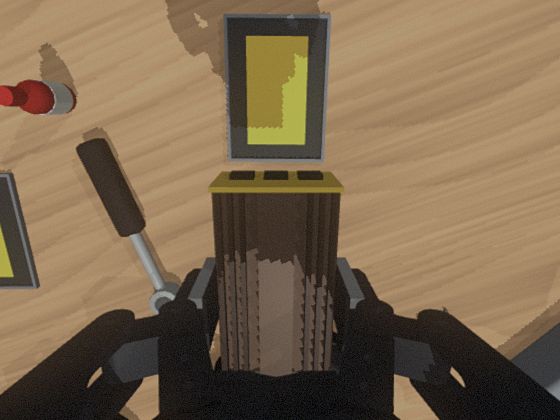

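The controller is held well. The tray's yellow rectangle has corners at about (247,37), (308,37), (306,145) and (248,144).

```bash
cat > tray.py <<'E'
# python3 tray.py name u0 u1 v0 v1 : yellow and dark-tray rectangles in a window of a wrist picture
import sys
from h import *
f=np.load(sys.argv[1]+".npz"); u0,u1,v0,v1=map(int,sys.argv[2:6]); im=f["im"]
p,T=cam2world("wrist",dict(tcp_rot=f["rot"],ee_pos=f["pos"]))
H=cv2.cvtColor(im,cv2.COLOR_RGB2HSV)[v0:v1,u0:u1].astype(int)
for n,m,z in (("yellow",(H[...,0]>22)&(H[...,0]<35)&(H[...,1]>150)&(H[...,2]>70),.003),("tray",(H[...,1]<70)&(H[...,2]<150),.004)):
    k,l,st,c=cv2.connectedComponentsWithStats(m.astype(np.uint8)); b=1+np.argmax(st[1:,4])
    v,u=np.nonzero(l==b); P=onplane(np.c_[u+u0,v+v0],p,T,z)[:,:2]
    print(n,len(P),"mean",(P.mean(0)*1000).round(1),rect(P))
E
python3 tray.py w2 200 350 5 168; python3 tray.py w1 100 250 195 265
python3 go.py "629.5 182 80 159.2;629.5 182 25 159.2"
```

```text
yellow 4082 mean [616.9 180.1] (array([625.1, 183.6]), array([80.8, 56.1], dtype=float32), np.float32(159.1))
tray 7606 mean [626.7 186.1] (array([632.2, 180.8]), array([130.9,  95.9], dtype=float32), np.float32(159.1))
t 7.75 p [713.5 150.  201.2] yaw 159.5 q [-0.05  0.92 -0.52  1.22  0.45  1.12  0.62] F [-0.7  0.3 -2.9] open 0.572 gf 63.1
  call [ 89.8   0.7 121.3] [-0.1 -0.1  0.3]
  call [ 0. -0. 55.] [ 0.  0. -0.]Traceback (most recent call last):
  File "tray.py", line 8, in <module>
    k,l,st,c=cv2.connectedComponentsWithStats(m.astype(np.uint8)); b=1+np.argmax(st[1:,4])
                                                                       ~~~~~~~~~^^^^^^^^^^
    return _wrapfunc(a, 'argmax', axis=axis, out=out, **kwds)
    return bound(*args, **kwds)
ValueError: attempt to get argmax of an empty sequence
```

```bash
python3 go.py "632 181 70 159.1"
```

```text
t 7.75 p [713.5 150.  201.2] yaw 159.5 q [-0.05  0.92 -0.52  1.22  0.45  1.12  0.62] F [-0.7  0.3 -2.9] open 0.572 gf 63.1
  call [ 87.1   0.7 131.3] [-0.1 -0.1  0.4]
```

servo_tool --targets "20 0 30 0 0 0; 45 0 65 0 0 0.4; 70 0.5 105 0 0 0.4; 87 0.7 131 0 0 0.4; 87 0.7 131 0 0 0.4"

```text
clock: 8.38
ee_pos: [0.6295, 0.1816, 0.0684]
tcp_rot: [[-0.935, 0.355, -0.007], [0.355, 0.935, -0.003], [0.005, -0.005, -1.0]]
force: [-0.3, 0.9, -2.0]
opening: 0.576
gripper_force: 63.0
```

servo_tool --targets "0 0 0 0 0 0; 0 0 0 0 0 0; 0 0 0 0 0 0; 0 0 0 0 0 0; 0 0 0 0 0 0"

```text
clock: 9.0
ee_pos: [0.6323, 0.1812, 0.0703]
tcp_rot: [[-0.934, 0.357, -0.001], [0.357, 0.934, -0.001], [0.001, -0.001, -1.0]]
force: [0.5, 0.2, -1.9]
opening: 0.573
gripper_force: 63.0
```

```bash
python3 go.py "632 181 20 159.1"
```

```text
t 9.0 p [632.3 181.2  70.3] yaw 159.1 q [-0.12  0.98 -0.44  1.56  0.55  0.73  0.39] F [ 0.5  0.2 -1.9] open 0.573 gf 63.0
  call [ 0.2 -0.2 50.3] [-0.1 -0.  -0. ]
```

servo_tool --targets "0 0 18 0 0 0; 0 0 34 0 0 0; 0 0 44 0 0 0; 0 0 49 0 0 0; 0 0 50 0 0 0"

```text
clock: 9.62
ee_pos: [0.632, 0.1813, 0.0198]
tcp_rot: [[-0.934, 0.357, -0.002], [0.357, 0.934, -0.001], [0.001, -0.002, -1.0]]
force: [-0.4, 0.3, -2.2]
opening: 0.575
gripper_force: 63.1
```

servo_tool --targets "0 0 0.5 0 0 0; 0 0 1 0 0 0; 0 0 1 0 0 0; 0 0 1 0 0 0; 0 0 1 0 0 0"

```text
clock: 10.25
ee_pos: [0.6322, 0.1812, 0.0194]
tcp_rot: [[-0.934, 0.357, -0.001], [0.357, 0.934, -0.001], [0.001, -0.001, -1.0]]
force: [0.8, -1.0, -0.2]
opening: 0.574
gripper_force: 63.1
```

It has touched the floor and the load is taken off. Now I'll open a little and lift away.

servo_tool --targets "0 0 0 0 0 0; 0 0 0 0 0 0; 0 0 0 0 0 0; 0 0 0 0 0 0; 0 0 0 0 0 0" --hand -0.45

```text
clock: 10.88
ee_pos: [0.6321, 0.1812, 0.0192]
tcp_rot: [[-0.934, 0.357, -0.002], [0.357, 0.934, -0.001], [0.001, -0.002, -1.0]]
force: [-0.2, -0.3, -0.2]
opening: 0.723
gripper_force: 0.0
```

servo_tool --targets "0 0 -10 0 0 0; 0 0 -40 0 0 0; 0 0 -90 0 0 0; 0 0 -140 0 0 0; 0 0 -180 0 0 0"

```text
clock: 11.5
ee_pos: [0.6328, 0.1817, 0.2023]
tcp_rot: [[-0.934, 0.357, 0.001], [0.357, 0.934, -0.0], [-0.001, 0.0, -1.0]]
force: [-0.5, -0.2, 0.1]
opening: 0.721
gripper_force: 0.0
```

```bash
python3 go.py "505 77 180 195; 439.7 96.5 100 195; 439.7 96.5 19 195"
```

```text
t 11.5 p [632.8 181.7 202.3] yaw 159.1 q [-0.08  0.81 -0.52  1.48  0.45  0.96  0.48] F [-0.5 -0.2  0.1] open 0.721 gf 0.0
  call [  82.  -143.4   22.2] [ -0.    0.  -35.9]
  call [58.1 35.7 80. ] [-0.  0. -0.]
  call [ 0. -0. 81.] [-0.  0. -0.]
```

```bash
python3 go.py "439.7 96.5 110 159.1; 439.7 96.5 19 159.1"
```

```text
t 11.5 p [632.8 181.7 202.3] yaw 159.1 q [-0.08  0.81 -0.52  1.48  0.45  0.96  0.48] F [-0.5 -0.2  0.1] open 0.721 gf 0.0
  call [ 150.  -148.6   92.2] [ 0.  0. -0.]
  call [ 0.  0. 91.] [ 0.  0. -0.]
```

servo_tool --targets "30 -30 8 0 0 0; 65 -65 30 0 0 0; 105 -105 60 0 0 0; 140 -138 85 0 0 0; 150 -148.5 92 0 0 0" --hand -1

```text
clock: 12.12
ee_pos: [0.4349, 0.094, 0.1074]
tcp_rot: [[-0.934, 0.357, -0.006], [0.357, 0.934, -0.004], [0.004, -0.006, -1.0]]
force: [2.2, -0.4, 0.9]
opening: 1.001
gripper_force: 0.0
```

servo_tool --targets "0 0 0 0 0 0; 0 0 0 0 0 0; 0 0 0 0 0 0; 0 0 0 0 0 0; 0 0 0 0 0 0"

```text
clock: 12.75
ee_pos: [0.4394, 0.0963, 0.1076]
tcp_rot: [[-0.934, 0.358, -0.001], [0.358, 0.934, -0.001], [0.001, -0.001, -1.0]]
force: [0.2, 0.5, 0.3]
opening: 1.001
gripper_force: 0.0
```

```bash
python3 go.py "439.7 96.5 19 159.1"; python3 - <<'E'
from h import *
p,T=cam2world("top"); im,d=capture("top"); 
g=cv2.resize(im[100:260,90:330],(800,533),interpolation=cv2.INTER_CUBIC); cv2.imwrite("pics/t1.png",g[...,::-1])
E
```

```text
t 12.75 p [439.4  96.3 107.6] yaw 159.1 q [-0.13  0.73 -0.3   2.19  0.7   0.32  0.18] F [0.2 0.5 0.3] open 1.001 gf 0.0
  call [-0.3  0.4 88.6] [-0.1 -0.  -0. ]
```

View pics/t1.png

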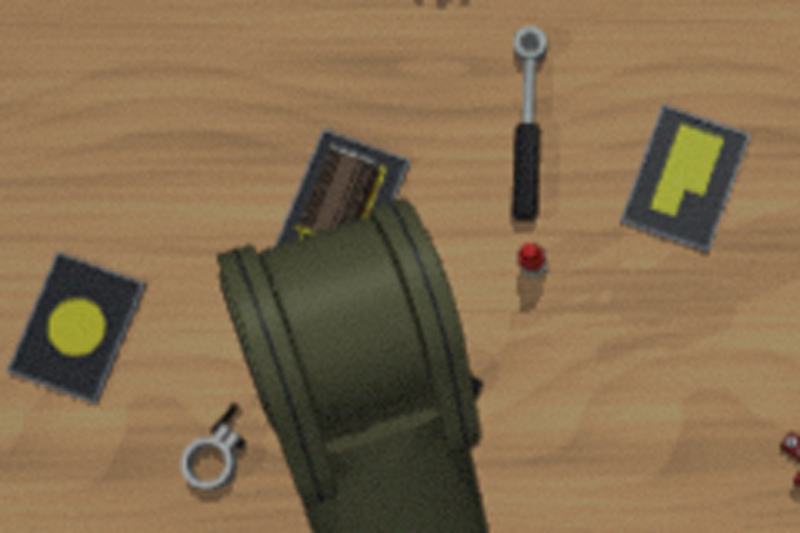

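The controller lies upright on its tray at (340,190), and its apparent shift matches the parallax of its height. I'll check it closely later. Now the lamp.

servo_tool --targets "-0.3 0.4 25 0 0 0; -0.3 0.4 50 0 0 0; -0.3 0.4 73 0 0 0; -0.3 0.4 88.5 0 0 0; -0.3 0.4 88.5 0 0 0"

```text
clock: 13.42
ee_pos: [0.4394, 0.0965, 0.0183]
tcp_rot: [[-0.934, 0.357, -0.003], [0.357, 0.934, -0.002], [0.002, -0.003, -1.0]]
force: [-0.5, 0.4, 0.2]
opening: 0.999
gripper_force: 0.0
```

servo_tool --targets "0 0 0 0 0 0; 0 0 0 0 0 0; 0 0 0 0 0 0; 0 0 0 0 0 0; 0 0 0 0 0 0" --hand 1

```text
clock: 14.05
ee_pos: [0.4398, 0.0964, 0.0198]
tcp_rot: [[-0.934, 0.358, -0.001], [0.358, 0.934, -0.001], [0.0, -0.001, -1.0]]
force: [0.3, 0.8, 6.5]
opening: 0.568
gripper_force: 62.2
```

servo_tool --targets "0 0 0 0 0 0; 0 0 -15 0 0 0; 0 0 -65 0 0 0; 0 0 -120 0 0 0; 0 0 -180 0 0 0"

```text
clock: 14.68
ee_pos: [0.4388, 0.096, 0.2008]
tcp_rot: [[-0.934, 0.358, -0.005], [0.358, 0.934, -0.001], [0.004, -0.003, -1.0]]
force: [2.1, -0.7, -0.6]
opening: 0.562
gripper_force: 62.2
```

servo_tool --targets "0 0 0 0 0 0; 0 0 0 0 0 0; 0 0 0 0 0 0; 0 0 0 0 0 0; 0 0 0 0 0 0"

```text
clock: 15.3
ee_pos: [0.4394, 0.0966, 0.1987]
tcp_rot: [[-0.934, 0.357, -0.003], [0.357, 0.934, -0.002], [0.002, -0.003, -1.0]]
force: [0.5, -0.6, -0.8]
opening: 0.565
gripper_force: 62.3
```

```bash
python3 go.py "589 413 200 159.5 250"
```

```text
t 15.3 p [439.4  96.6 198.7] yaw 159.1 q [ 0.14  0.62 -0.72  2.1   0.67  0.67  0.17] F [ 0.5 -0.6 -0.8] open 0.565 gf 62.3
  call [-13.4 174.5  -1.2] [-0.1 -0.1 -0.2]
  call [-14.  174.4  -0.8] [-0.1 -0.  -0.2]
```

servo_tool --targets "-2 30 0 0 0 0; -5 65 -1 0 0 0; -8 105 -1 0 0 0; -11 142 -1 0 0 0; -13.5 174.5 -1 0 0 0"

```text
clock: 15.92
ee_pos: [0.515, 0.2561, 0.1995]
tcp_rot: [[-0.934, 0.357, -0.002], [0.357, 0.934, -0.002], [0.002, -0.002, -1.0]]
force: [0.7, 0.5, -0.6]
opening: 0.565
gripper_force: 62.3
```

servo_tool --targets "-3 40 0 0 0 0; -6 80 -1 0 0 0; -10 120 -1 0 0 -0.2; -13 160 -1 0 0 -0.2; -14 174.5 -1 0 0 -0.2"

```text
clock: 16.55
ee_pos: [0.5896, 0.4155, 0.1995]
tcp_rot: [[-0.936, 0.352, -0.003], [0.352, 0.936, -0.0], [0.003, -0.001, -1.0]]
force: [-0.7, -0.3, -0.6]
opening: 0.57
gripper_force: 62.3
```

servo_tool --targets "0 0 0 0 0 0; 0 0 0 0 0 0; 0 0 0 0 0 0; 0 0 0 0 0 0; 0 0 0 0 0 0"

```text
clock: 17.18
ee_pos: [0.5903, 0.4123, 0.2008]
tcp_rot: [[-0.935, 0.354, -0.002], [0.354, 0.935, -0.002], [0.001, -0.002, -1.0]]
force: [0.1, 0.5, -0.9]
opening: 0.566
gripper_force: 62.3
```

```bash
python3 go.py "504.5 445 70 159.5"; python3 look.py w3;  python3 tray.py w3 180 370 0 180
```

```text
t 17.18 p [590.3 412.3 200.8] yaw 159.2 q [-0.38  0.94 -0.68  1.25  0.59  1.15  0.12] F [ 0.1  0.5 -0.9] open 0.566 gf 62.3
  call [ 91.7   0.4 130.9] [-0.1 -0.1 -0.3]
yellow 2170 mean [503.1 443.2] (array([507.1, 443.4]), array([55.2, 54.9], dtype=float32), np.float32(111.5))
tray 11555 mean [503.3 445.6] (array([507.2, 443.5]), array([131. ,  95.8], dtype=float32), np.float32(159.6))
```

View pics/w3.png

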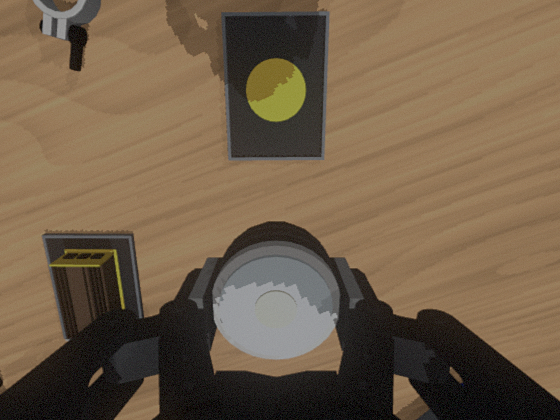

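The lamp is held upright. The tray disc is at (276,89), which gives a tray centre of (507,443.5) and a size of 131x95.8 mm.

```bash
python3 go.py "507.2 443.5 70 159.5"
```

```text
t 17.23 p [590.3 412.4 200.8] yaw 159.3 q [-0.38  0.94 -0.68  1.25  0.59  1.15  0.12] F [-0.2 -0.2 -0.8] open 0.568 gf 62.3
  call [ 8.860e+01 -1.000e-01  1.309e+02] [-0.1 -0.1 -0.2]
```

servo_tool --targets "20 0 30 0 0 0; 45 0 65 0 0 0; 70 0 105 0 0 0; 88.5 0 131 0 0 0; 88.5 0 131 0 0 0"

```text
clock: 17.85
ee_pos: [0.5044, 0.4437, 0.0679]
tcp_rot: [[-0.936, 0.351, -0.006], [0.351, 0.936, -0.004], [0.004, -0.006, -1.0]]
force: [-0.8, 0.1, -0.3]
opening: 0.566
gripper_force: 62.2
```

servo_tool --targets "0 0 0 0 0 0; 0 0 0 0 0 0; 0 0 0 0 0 0; 0 0 15 0 0 0; 0 0 25 0 0 0"

```text
clock: 18.48
ee_pos: [0.507, 0.4431, 0.0433]
tcp_rot: [[-0.935, 0.354, -0.002], [0.354, 0.935, -0.003], [0.001, -0.003, -1.0]]
force: [-0.2, -0.1, -0.8]
opening: 0.569
gripper_force: 62.2
```

```bash
python3 go.py "507.2 443.5 23 159.5"
```

```text
t 18.48 p [507.  443.1  43.3] yaw 159.3 q [-0.5   1.06 -0.58  1.51  0.73  0.8  -0.16] F [-0.2 -0.1 -0.8] open 0.569 gf 62.2
  call [-0.1  0.5 20.3] [-0.2 -0.1 -0.2]
```

servo_tool --targets "0 0 8 0 0 0; 0 0 15 0 0 0; 0 0 20 0 0 0; 0 0 21 0 0 0; 0 0 21 0 0 0"

```text
clock: 19.1
ee_pos: [0.5072, 0.4439, 0.0239]
tcp_rot: [[-0.935, 0.354, -0.002], [0.354, 0.935, -0.001], [0.001, -0.002, -1.0]]
force: [-0.7, -0.8, -0.4]
opening: 0.568
gripper_force: 62.2
```

servo_tool --targets "0 0 0.3 0 0 0; 0 0 0.6 0 0 0; 0 0 1 0 0 0; 0 0 1 0 0 0; 0 0 1 0 0 0"

```text
clock: 19.73
ee_pos: [0.5073, 0.4438, 0.023]
tcp_rot: [[-0.935, 0.354, -0.001], [0.354, 0.935, -0.001], [0.001, -0.002, -1.0]]
force: [-0.3, -1.1, 1.3]
opening: 0.566
gripper_force: 62.5
```

The lamp has contact, so I'll release it, lift, and go over to the caliper.

servo_tool --targets "0 0 0 0 0 0; 0 0 0 0 0 0; 0 0 0 0 0 0; 0 0 0 0 0 0; 0 0 0 0 0 0" --hand -0.45

```text
clock: 20.35
ee_pos: [0.5072, 0.4438, 0.0227]
tcp_rot: [[-0.935, 0.354, -0.002], [0.354, 0.935, -0.001], [0.001, -0.002, -1.0]]
force: [0.2, -0.8, -0.2]
opening: 0.726
gripper_force: 0.0
```

servo_tool --targets "0 0 -10 0 0 0; 0 0 -40 0 0 0; 0 0 -90 0 0 0; 0 0 -145 0 0 0; 0 0 -187 0 0 0"

```text
clock: 20.98
ee_pos: [0.5076, 0.4447, 0.2132]
tcp_rot: [[-0.935, 0.354, -0.0], [0.354, 0.935, 0.001], [0.0, 0.001, -1.0]]
force: [0.4, 0.5, 0.3]
opening: 0.725
gripper_force: 0.0
```

```bash
python3 go.py "490 0 230 95 250; 295 -345 230 43 250"; python3 look.py w4; python3 tray.py w4 180 370 80 270
```

```text
t 20.98 p [507.6 444.7 213.2] yaw 159.3 q [-0.45  0.86 -0.69  1.41  0.58  1.08 -0.04] F [0.4 0.5 0.3] open 0.725 gf 0.0
  call [ -70.4 -211.1   -8.6] [ 0.  -0.  32.1]
  call [-171.9 -141.3   -8.6] [ 0.  -0.1 32.2]
  call [-163.4 -112.1    0. ] [ 0.  0. 26.]
  call [-1.96e+02 -2.92e+01  1.00e-01] [ 0.  0. 26.]
yellow 78 mean [485.3 453. ] (array([485.4, 453.2]), array([33.3,  7.4], dtype=float32), np.float32(65.3))
tray 8864 mean [502.1 445.2] (array([507.5, 443.3]), array([131.2,  95.9], dtype=float32), np.float32(159.6))
```

servo_tool --targets "-14 -42 -2 0 0 6.4; -28 -84 -4 0 0 12.8; -42 -127 -6 0 0 19.2; -56 -169 -8 0 0 25.6; -70 -211 -9 0 0 32" --hand -1

```text
clock: 21.65
ee_pos: [0.4982, 0.2206, 0.2198]
tcp_rot: [[-0.603, 0.798, -0.001], [0.798, 0.603, -0.001], [-0.0, -0.001, -1.0]]
force: [0.3, 1.2, 1.0]
opening: 1.002
gripper_force: 0.0
```

servo_tool --targets "-34 -28 -2 0 0 6.4; -69 -56 -4 0 0 12.8; -103 -85 -6 0 0 19.2; -138 -113 -8 0 0 25.6; -172 -141 -9 0 0 32"

```text
clock: 22.28
ee_pos: [0.4902, -0.0016, 0.2291]
tcp_rot: [[-0.088, 0.996, -0.0], [0.996, 0.088, -0.001], [-0.001, -0.0, -1.0]]
force: [0.3, -0.4, 0.5]
opening: 0.996
gripper_force: 0.0
```

servo_tool --targets "-33 -22 0 0 0 5.2; -65 -45 0 0 0 10.4; -98 -67 0 0 0 15.6; -131 -90 0 0 0 20.8; -163 -112 0 0 0 26"

```text
clock: 22.9
ee_pos: [0.3931, -0.1738, 0.2294]
tcp_rot: [[0.356, 0.934, -0.001], [0.934, -0.356, -0.002], [-0.002, 0.0, -1.0]]
force: [0.5, 0.2, -0.4]
opening: 1.003
gripper_force: 0.0
```

servo_tool --targets "-39 -6 0 0 0 5.2; -78 -12 0 0 0 10.4; -117 -17 0 0 0 15.6; -157 -23 0 0 0 20.8; -196 -29 0 0 0 26"

```text
clock: 23.52
ee_pos: [0.2967, -0.347, 0.2298]
tcp_rot: [[0.73, 0.683, -0.001], [0.683, -0.73, -0.002], [-0.002, 0.001, -1.0]]
force: [1.0, -0.5, -0.0]
opening: 0.998
gripper_force: 0.0
```

servo_tool --targets "0 0 0 0 0 0; 0 0 0 0 0 0; 0 0 0 0 0 0; 0 0 0 0 0 0; 0 0 0 0 0 0"

```text
clock: 24.15
ee_pos: [0.2974, -0.3455, 0.2293]
tcp_rot: [[0.727, 0.686, -0.002], [0.686, -0.727, -0.001], [-0.002, -0.0, -1.0]]
force: [0.1, -1.3, 0.4]
opening: 0.997
gripper_force: 0.0
```

```bash
python3 go.py; python3 look.py w5; python3 - <<'E'
import cv2; a=cv2.imread("pics/w5.png"); cv2.imwrite("pics/w5c.png",cv2.resize(a[0:300,130:430],(600,600),interpolation=cv2.INTER_CUBIC))
E
```

```text
t 24.15 p [ 297.4 -345.5  229.3] yaw 43.3 q [ 0.92  0.5  -0.25  2.07  0.21  0.6  -0.29] F [ 0.1 -1.3  0.4] open 0.997 gf 0.0
```

View pics/w5c.png

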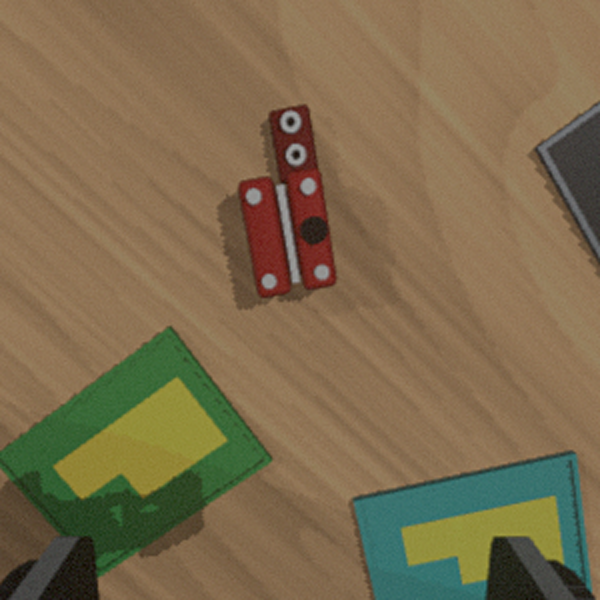

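The caliper is at crop (288,237), that is full-picture (274,118), with its bracket upward and a little to the left. The green and turquoise trays below are decoys.

```bash
python3 - <<'E'
from h import *
f=np.load("w5.npz"); im,d=f["im"],f["d"]; p,T=cam2world("wrist",dict(tcp_rot=f["rot"],ee_pos=f["pos"])); X=cloud(d,p,T)
W=X[40:160,230:320].reshape(-1,3)
for lo,hi in ((.022,.045),(.006,.045)):
    m=(W[:,2]>lo)&(W[:,2]<hi); print(m.sum(),np.median(W[m,2]),rect(W[m,:2]))
C=onplane(np.array([(239,182),(319,173),(336,284),(259,297)])/2+[130,0],p,T,.032)*1000
print(C[:,:2].round(),np.linalg.norm(np.diff(C[[0,1,2,3,0]],axis=0),axis=1).round(),C.mean(0).round(1),np.degrees(np.arctan2(*((C[0]+C[1]-C[2]-C[3])[1::-1]))))
E
```

```text
2367 0.03134618172624681 (array([ 345.7, -298.8]), array([56. , 39.9], dtype=float32), np.float32(53.1))
3033 0.030810072837619717 (array([ 354.7, -286.8]), array([85.9, 40. ], dtype=float32), np.float32(53.1))
[[ 347. -267.]
 [ 376. -291.]
 [ 345. -333.]
 [ 314. -309.]] [38. 52. 38. 54.] [ 345.6 -299.9   32. ] 52.83533539772598
```

```bash
python3 go.py "345.7 -299 90 53; 345.7 -299 14 53"
```

```text
t 24.2 p [ 297.4 -345.6  229.2] yaw 43.3 q [ 0.92  0.5  -0.25  2.07  0.21  0.6  -0.29] F [ 0.3  0.2 -0.7] open 0.999 gf 0.0
  call [ 67.5  -0.8 139.1] [-0.   0.1 -9.7]
  call [-0.   0.1 76. ] [-0.  0.  0.]
```

servo_tool --targets "20 0 40 0 0 -3; 40 0 80 0 0 -6; 58 -0.5 120 0 0 -9; 67.5 -0.8 139 0 0 -9.7; 67.5 -0.8 139 0 0 -9.7"

```text
clock: 24.82
ee_pos: [0.3456, -0.2981, 0.089]
tcp_rot: [[0.6, 0.8, -0.004], [0.8, -0.6, 0.0], [-0.002, -0.003, -1.0]]
force: [-0.1, 0.1, -0.3]
opening: 1.0
gripper_force: 0.0
```

servo_tool --targets "0 0 0 0 0 0; 0 0 0 0 0 0; 0 0 0 0 0 0; 0 0 0 0 0 0; 0 0 0 0 0 0"

```text
clock: 25.45
ee_pos: [0.3455, -0.2995, 0.0902]
tcp_rot: [[0.603, 0.798, -0.001], [0.798, -0.603, -0.002], [-0.002, -0.0, -1.0]]
force: [0.7, -0.5, -0.7]
opening: 1.001
gripper_force: 0.0
```

```bash
python3 go.py "345.7 -299 14 53"
```

```text
t 25.45 p [ 345.5 -299.5   90.2] yaw 52.9 q [ 0.68  0.76 -0.11  2.18  0.38  0.21 -0.42] F [ 0.7 -0.5 -0.7] open 1.001 gf 0.0
  call [ 0.7 -0.1 76.2] [-0.   0.1 -0.1]
```

servo_tool --targets "0.5 0 22 0 0 0; 0.5 0 45 0 0 0; 0.5 0 65 0 0 0; 0.5 0 76 0 0 0; 0.5 0 76 0 0 0"

```text
clock: 26.08
ee_pos: [0.3467, -0.2998, 0.0143]
tcp_rot: [[0.602, 0.798, -0.004], [0.798, -0.602, 0.001], [-0.002, -0.003, -1.0]]
force: [0.1, 0.5, 1.2]
opening: 1.005
gripper_force: 0.0
```

servo_tool --targets "0 0 0 0 0 0; 0 0 0 0 0 0; 0 0 0 0 0 0; 0 0 0 0 0 0; 0 0 0 0 0 0" --hand 1

```text
clock: 26.7
ee_pos: [0.3463, -0.2998, 0.0155]
tcp_rot: [[0.602, 0.798, -0.004], [0.798, -0.602, -0.0], [-0.002, -0.003, -1.0]]
force: [-1.5, 1.3, 6.1]
opening: 0.456
gripper_force: 61.4
```

servo_tool --targets "0 0 0 0 0 0; 0 0 0 0 0 0; 0 0 0 0 0 0; 0 0 0 0 0 0; 0 0 0 0 0 0"

```text
clock: 27.32
ee_pos: [0.3463, -0.2998, 0.0155]
tcp_rot: [[0.603, 0.798, -0.004], [0.798, -0.603, -0.0], [-0.002, -0.003, -1.0]]
force: [-1.1, 0.6, 5.9]
opening: 0.457
gripper_force: 61.4
```

```bash
python3 go.py "346 -299 200 53; 520 -250 200 106 250; 746 -199 200 159.9 250"
```

```text
t 27.32 p [ 346.3 -299.8   15.5] yaw 52.9 q [ 0.64  0.92 -0.04  2.2   0.98  0.04 -1.01] F [-1.1  0.6  5.9] open 0.457 gf 61.4
  call [   0.    -1.2 -184.5] [-0.2  0.1 -0.1]
  call [71.9 54.8 -0. ] [  0.    0.  -26.5]
  call [39.9 81.1 -0. ] [  0.    0.  -26.5]
  call [ -6.7 115.6  -0. ] [ -0.    0.  -26.9]
  call [-5.840e+01  1.001e+02 -1.000e-01] [ -0.   0. -27.]
```

servo_tool --targets "0 0 -15 0 0 0; 0 0 -60 0 0 0; 0 -0.5 -110 0 0 0; 0 -1 -160 0 0 0; 0 -1 -185 0 0 0"

```text
clock: 27.95
ee_pos: [0.3467, -0.2993, 0.2024]
tcp_rot: [[0.603, 0.798, -0.001], [0.798, -0.603, -0.0], [-0.001, -0.001, -1.0]]
force: [0.8, -0.9, -2.0]
opening: 0.46
gripper_force: 61.3
```

servo_tool --targets "14 11 0 0 0 -5.3; 29 22 0 0 0 -10.6; 43 33 0 0 0 -16; 58 44 0 0 0 -21; 72 55 0 0 0 -26.5"

```text
clock: 28.58
ee_pos: [0.4336, -0.2744, 0.1994]
tcp_rot: [[0.18, 0.984, -0.005], [0.984, -0.18, 0.002], [0.001, -0.005, -1.0]]
force: [-0.4, 0.3, -2.0]
opening: 0.453
gripper_force: 61.0
```

servo_tool --targets "8 16 0 0 0 -5.3; 16 32 0 0 0 -10.6; 24 49 0 0 0 -16; 32 65 0 0 0 -21; 40 81 0 0 0 -26.5"

```text
clock: 29.2
ee_pos: [0.5203, -0.25, 0.1989]
tcp_rot: [[-0.278, 0.96, -0.006], [0.96, 0.278, 0.002], [0.003, -0.005, -1.0]]
force: [-0.5, -0.6, -1.7]
opening: 0.459
gripper_force: 60.9
```

```bash
python3 go.py "755 -202 200 159.9 250"
```

```text
t 29.2 p [ 520.3 -250.   198.9] yaw 106.2 q [ 0.85  0.81 -0.88  1.73  0.74  0.98 -0.04] F [-0.5 -0.6 -1.7] open 0.459 gf 60.9
  call [ -9.6 119.4  -1.2] [ -0.1  -0.1 -26.9]
  call [-62.6 102.1  -0.9] [ -0.1  -0.2 -26.8]
```

servo_tool --targets "-2 24 0 0 0 -5.4; -4 48 0 0 0 -10.8; -6 72 0 0 0 -16; -8 96 -1 0 0 -21.5; -9.5 119.5 -1 0 0 -27"

```text
clock: 29.82
ee_pos: [0.6381, -0.2264, 0.1992]
tcp_rot: [[-0.684, 0.729, -0.006], [0.729, 0.684, 0.001], [0.005, -0.003, -1.0]]
force: [-0.6, -0.3, -1.5]
opening: 0.457
gripper_force: 60.9
```

servo_tool --targets "-15 24 0 0 0 -6; -30 49 0 0 0 -12; -45 73 0 0 0 -18; -57 93 0 0 0 -24; -62.5 102 -1 0 0 -27"

```text
clock: 30.45
ee_pos: [0.7557, -0.2014, 0.1991]
tcp_rot: [[-0.941, 0.338, -0.006], [0.338, 0.941, 0.002], [0.006, 0.0, -1.0]]
force: [-0.5, -0.9, -1.2]
opening: 0.455
gripper_force: 60.9
```

servo_tool --targets "0 0 0 0 0 0; 0 0 0 0 0 0; 0 0 0 0 0 0; 0 0 0 0 0 0; 0 0 0 0 0 0"

```text
clock: 31.08
ee_pos: [0.7552, -0.2031, 0.2007]
tcp_rot: [[-0.939, 0.343, -0.004], [0.343, 0.939, 0.0], [0.003, -0.001, -1.0]]
force: [0.5, -0.5, -1.9]
opening: 0.459
gripper_force: 60.9
```

```bash
python3 go.py; python3 look.py w6;  python3 tray.py w6 180 370 0 150
```

```text
t 31.07 p [ 755.2 -203.1  200.7] yaw 160.0 q [ 0.53  1.11 -1.02  0.98  0.88  1.43  0.96] F [ 0.5 -0.5 -1.9] open 0.459 gf 60.9
yellow 2735 mean [ 651.2 -164.4] (array([ 653.7, -164.8]), array([80. , 45.8], dtype=float32), np.float32(158.7))
tray 9480 mean [ 651.5 -163.9] (array([ 659. , -166.6]), array([121.1,  95.9], dtype=float32), np.float32(159.8))
```

View pics/w6.png

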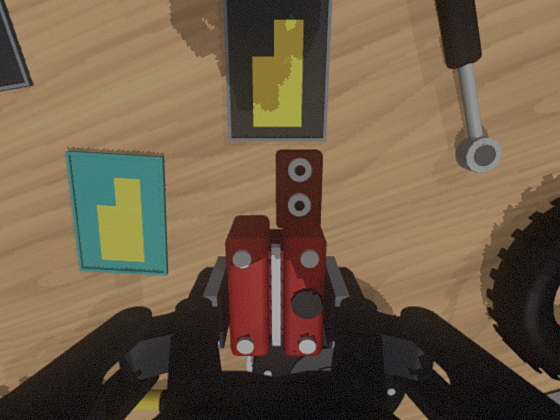

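The caliper is held straight and its bracket points the same way as the L outline at (277,73). The tray's far edge is cut off by the picture. From the near edge the tray centre is (654.4,-164.9) at yaw 159.8°, so the caliper goes to (673,-172).

```bash
python3 go.py "673.2 -171.8 70 159.8"
```

```text
t 31.12 p [ 755.3 -203.   200.7] yaw 160.0 q [ 0.53  1.11 -1.02  0.98  0.88  1.43  0.96] F [-0.5  0.3 -1.3] open 0.457 gf 60.9
  call [ 87.4   1.4 131. ] [-0.1 -0.2  0.2]
```

servo_tool --targets "20 0.5 30 0 0 0; 45 1 65 0 0 0; 70 1.4 105 0 -0.1 0.2; 87.5 1.4 131 0 -0.1 0.2; 87.5 1.4 131 0 -0.1 0.2"

```text
clock: 31.75
ee_pos: [0.6708, -0.1718, 0.0678]
tcp_rot: [[-0.939, 0.344, -0.007], [0.344, 0.939, -0.001], [0.006, -0.003, -1.0]]
force: [0.6, 0.1, -2.2]
opening: 0.455
gripper_force: 61.0
```

servo_tool --targets "0 0 0 0 0 0; 0 0 15 0 0 0; 0 0 30 0 0 0; 0 0 30 0 0 0; 0 0 30 0 0 0"

```text
clock: 32.38
ee_pos: [0.6733, -0.1714, 0.0399]
tcp_rot: [[-0.938, 0.346, -0.002], [0.346, 0.938, -0.0], [0.002, -0.001, -1.0]]
force: [0.4, -0.3, -2.0]
opening: 0.456
gripper_force: 61.0
```

```bash
python3 go.py "673.2 -171.8 19.5 159.8"
```

```text
t 32.38 p [ 673.3 -171.4   39.9] yaw 159.8 q [ 0.6   1.2  -0.94  1.43  1.04  1.06  0.66] F [ 0.4 -0.3 -2. ] open 0.456 gf 61.0
  call [-0.  -0.4 20.4] [-0.  -0.1 -0. ]
```

servo_tool --targets "0 -0.3 8 0 0 0; 0 -0.3 15 0 0 0; 0 -0.3 19 0 0 0; 0 -0.3 20 0 0 0; 0 -0.3 20 0 0 0"

```text
clock: 33.0
ee_pos: [0.6731, -0.1718, 0.02]
tcp_rot: [[-0.938, 0.346, -0.002], [0.346, 0.938, -0.0], [0.001, -0.001, -1.0]]
force: [-0.0, -0.1, -2.0]
opening: 0.456
gripper_force: 61.0
```

servo_tool --targets "0 0 0.3 0 0 0; 0 0 0.6 0 0 0; 0 0 1 0 0 0; 0 0 1.3 0 0 0; 0 0 1.3 0 0 0"

```text
clock: 33.62
ee_pos: [0.673, -0.1719, 0.0188]
tcp_rot: [[-0.938, 0.346, -0.002], [0.346, 0.938, -0.001], [0.002, -0.001, -1.0]]
force: [-1.3, -0.5, 0.5]
opening: 0.455
gripper_force: 61.3
```

servo_tool --targets "0 0 0 0 0 0; 0 0 0 0 0 0; 0 0 0 0 0 0; 0 0 0 0 0 0; 0 0 0 0 0 0" --hand -0.25

```text
clock: 34.25
ee_pos: [0.673, -0.1719, 0.0186]
tcp_rot: [[-0.938, 0.346, -0.002], [0.346, 0.938, -0.0], [0.002, -0.001, -1.0]]
force: [-0.2, 0.2, -0.2]
opening: 0.623
gripper_force: 0.0
```

servo_tool --targets "0 0 -10 0 0 0; 0 0 -40 0 0 0; 0 0 -95 0 0 0; 0 0 -150 0 0 0; 0 0 -201 0 0 0"

```text
clock: 34.88
ee_pos: [0.6738, -0.1711, 0.2245]
tcp_rot: [[-0.939, 0.345, 0.001], [0.345, 0.939, -0.0], [-0.001, 0.0, -1.0]]
force: [0.9, -0.1, 0.1]
opening: 0.623
gripper_force: 0.0
```

```bash
python3 go.py "445 265 225 155 275"
```

```text
t 34.88 p [ 673.8 -171.1  224.5] yaw 159.8 q [ 0.63  0.98 -1.06  1.32  0.85  1.31  0.79] F [ 0.9 -0.1  0.1] open 0.623 gf 0.0
  call [182.6 165.2  -0.4] [0.  0.  2.4]
  call [189.4 157.4  -0.5] [0.  0.1 2.4]
```

servo_tool --targets "37 33 0 0 0 0.5; 73 66 0 0 0 1; 110 99 0 0 0 1.4; 146 132 0 0 0 2; 183 165 0 0 0 2.4" --hand -1

```text
clock: 35.5
ee_pos: [0.5583, 0.0482, 0.2222]
tcp_rot: [[-0.923, 0.385, 0.001], [0.385, 0.923, -0.0], [-0.001, 0.0, -1.0]]
force: [0.9, -0.5, 0.4]
opening: 0.992
gripper_force: 0.0
```

servo_tool --targets "38 31 0 0 0 0.5; 76 63 0 0 0 1; 120 100 0 0 0 1.4; 160 133 0 0 0 2; 189.5 157.5 0 0 0 2.4"

```text
clock: 36.12
ee_pos: [0.4431, 0.2676, 0.2224]
tcp_rot: [[-0.907, 0.421, 0.001], [0.421, 0.907, 0.002], [-0.0, 0.002, -1.0]]
force: [0.2, -0.3, 0.3]
opening: 1.002
gripper_force: 0.0
```

servo_tool --targets "0 0 0 0 0 0; 0 0 0 0 0 0; 0 0 0 0 0 0; 0 0 0 0 0 0; 0 0 0 0 0 0"

```text
clock: 36.75
ee_pos: [0.4448, 0.264, 0.2198]
tcp_rot: [[-0.906, 0.424, -0.002], [0.424, 0.906, -0.001], [0.002, -0.001, -1.0]]
force: [-0.1, -0.1, -0.6]
opening: 1.001
gripper_force: 0.0
```

```bash
python3 go.py; python3 look.py w7; python3 - <<'E'
import cv2; a=cv2.imread("pics/w7.png"); cv2.imwrite("pics/w7c.png",cv2.resize(a[0:220,150:400],None,fx=2.7,fy=2.7,interpolation=cv2.INTER_CUBIC))
E
```

```text
t 36.75 p [444.8 264.  219.8] yaw 154.9 q [-0.03  0.76 -1.04  1.88  0.8   0.98 -0.3 ] F [-0.1 -0.1 -0.6] open 1.001 gf 0.0
```

View pics/w7c.png

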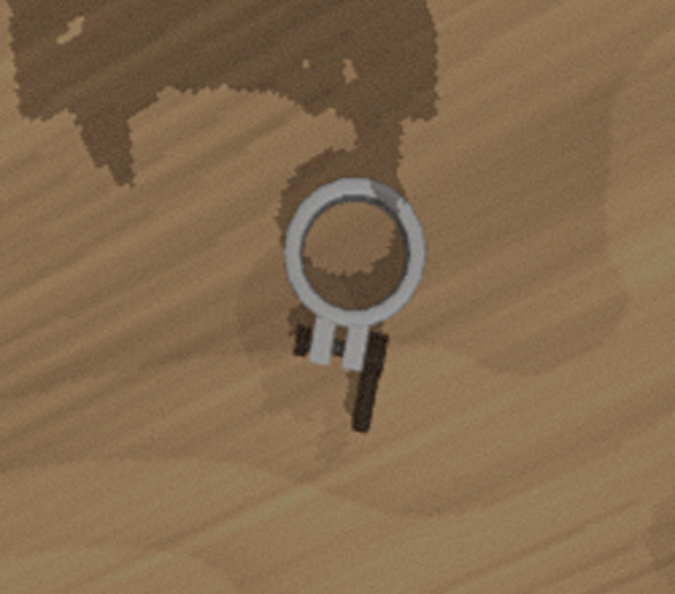

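The clamp's ring centre is at crop (355,252), ears at (321,343) and (356,347), and the lever runs from (376,335) to (361,432), pointing down the picture.

```bash
python3 - <<'E'
from h import *
f=np.load("w7.npz"); im,d=f["im"],f["d"]; p,T=cam2world("wrist",dict(tcp_rot=f["rot"],ee_pos=f["pos"])); X=cloud(d,p,T)
k=lambda q:np.array(q)/2.7+[150,0]
E=onplane(k([(285,252),(425,252),(355,178),(355,327),(321,343),(356,347),(376,335),(361,432)]),p,T,.024)*1000
c=E[:4].mean(0); print("centre",c.round(1),"diam",np.linalg.norm(E[0]-E[1]).round(1),np.linalg.norm(E[2]-E[3]).round(1))
a=lambda v:round(float(np.degrees(np.arctan2(v[1],v[0]))),1)
print("yaw ears",a(E[4:6].mean(0)-c),"lever",a(E[7]-E[6]))
W=X[60:165,250:315].reshape(-1,3); m=(W[:,2]>.014)&(W[:,2]<.04); P=W[m,:2]*1000; print(m.sum(),np.median(W[m,2]))
r=np.linalg.norm(P-c[:2],axis=1); R=P[r<26.5]
A=np.c_[2*R,np.ones(len(R))]; s=np.linalg.lstsq(A,(R**2).sum(1),rcond=None)[0]; print("cloud ring centre",s[:2].round(1),"r",np.sqrt(s[2]+s[:2]@s[:2]).round(1))
b=cv2.minEnclosingCircle(R.astype(np.float32)); print(b)
for yaw in np.arange(-40,-5,1.):   # model match: lever strip x 28..62, y~14
    pass
L=P[r>34]; q=L-s[:2]; far=q[np.linalg.norm(q,axis=1)>45]; t=far.mean(0); print("lever far mean r",np.hypot(*t).round(1),"yaw",a(t)-np.degrees(np.arcsin(14/np.hypot(*t))), "line",a(np.linalg.svd(q[np.linalg.norm(q,axis=1)>42]-q[np.linalg.norm(q,axis=1)>42].mean(0))[2][0]))
E
```

```text
centre [369.5 305.6  24. ] diam 48.6 48.9
yaw ears -35.6 lever -33.5
1591 0.022755761446300704
cloud ring centre [369.3 304.8] r 21.8
((369.7117919921875, 304.5080261230469), 25.52975845336914)
lever far mean r 53.5 yaw -36.06597865168439 line -37.4
```

```bash
python3 go.py "369.5 305 90 144.5; 369.5 305 10 144.5"
```

```text
t 36.8 p [444.7 264.2 219.8] yaw 154.9 q [-0.03  0.76 -1.04  1.88  0.8   0.98 -0.3 ] F [-1.   0.1 -0.2] open 0.999 gf 0.0
  call [ 85.2   5.3 129.9] [-0.1 -0.1 10.4]
  call [ 0. -0. 80.] [0. 0. 0.]
```

servo_tool --targets "22 1 35 0 0 3; 45 3 70 0 0 6; 70 4.5 108 0 0 9; 85 5.3 130 0 0 10.4; 85 5.3 130 0 0 10.4"

```text
clock: 37.42
ee_pos: [0.368, 0.3054, 0.0891]
tcp_rot: [[-0.817, 0.577, -0.004], [0.577, 0.817, -0.002], [0.002, -0.004, -1.0]]
force: [-0.5, -0.1, 0.5]
opening: 0.998
gripper_force: 0.0
```

servo_tool --targets "0 0 0 0 0 0; 0 0 0 0 0 0; 0 0 0 0 0 0; 0 0 0 0 0 0; 0 0 0 0 0 0"

```text
clock: 38.05
ee_pos: [0.3696, 0.3052, 0.0901]
tcp_rot: [[-0.815, 0.58, -0.002], [0.58, 0.815, -0.0], [0.001, -0.001, -1.0]]
force: [0.3, -0.9, -0.3]
opening: 0.997
gripper_force: 0.0
```

```bash
python3 go.py "369.5 305 10 144.5"
```

```text
t 38.05 p [369.6 305.2  90.1] yaw 144.6 q [-0.33  0.88 -0.78  2.1   1.1   0.65 -0.94] F [ 0.3 -0.9 -0.3] open 0.997 gf 0.0
  call [-0.1 -0.2 80.1] [-0.1 -0.1  0.1]
```

servo_tool --targets "0 0 22 0 0 0; 0 0 46 0 0 0; 0 0 67 0 0 0; 0 0 80 0 0 0; 0 0 80 0 0 0"

```text
clock: 38.67
ee_pos: [0.3689, 0.305, 0.0093]
tcp_rot: [[-0.815, 0.58, -0.003], [0.58, 0.815, -0.002], [0.002, -0.003, -1.0]]
force: [-0.1, -0.2, -0.3]
opening: 0.999
gripper_force: 0.0
```

servo_tool --targets "0 0 0 0 0 0; 0 0 0 0 0 0; 0 0 0 0 0 0; 0 0 0 0 0 0; 0 0 0 0 0 0" --hand 1

```text
clock: 39.3
ee_pos: [0.3695, 0.3054, 0.0112]
tcp_rot: [[-0.815, 0.58, -0.001], [0.58, 0.815, 0.0], [0.001, -0.0, -1.0]]
force: [-0.0, -1.8, 8.6]
opening: 0.57
gripper_force: 60.5
```

servo_tool --targets "0 0 0 0 0 0; 0 0 0 0 0 0; 0 0 0 0 0 0; 0 0 0 0 0 0; 0 0 0 0 0 0"

```text
clock: 39.92
ee_pos: [0.3695, 0.3054, 0.0111]
tcp_rot: [[-0.815, 0.58, -0.001], [0.58, 0.815, 0.0], [0.001, -0.0, -1.0]]
force: [-1.3, -1.9, 8.7]
opening: 0.563
gripper_force: 60.5
```

```bash
python3 go.py "369.5 305 200 144.5; 570 0 200 157 270"
```

```text
t 39.92 p [369.5 305.4  11.1] yaw 144.6 q [-0.4   1.01 -0.65  2.12  1.38  0.55 -1.17] F [-1.3 -1.9  8.7] open 0.563 gf 60.5
  call [-1.000e-01 -3.000e-01 -1.889e+02] [-0.  -0.   0.1]
  call [-1.702e+02 -6.590e+01 -1.000e-01] [-0.  -0.  -6.3]
  call [-162.   -84.1   -0. ] [-0.  -0.  -6.2]
```

servo_tool --targets "0 0 -15 0 0 0; 0 0 -60 0 0 0; 0 0 -110 0 0 0; 0 0 -160 0 0 0; 0 0 -189 0 0 0"

```text
clock: 40.55
ee_pos: [0.3698, 0.3057, 0.2016]
tcp_rot: [[-0.815, 0.58, 0.0], [0.58, 0.815, 0.001], [0.001, 0.001, -1.0]]
force: [0.4, -0.0, -1.9]
opening: 0.57
gripper_force: 62.8
```

servo_tool --targets "-25 -10 0 0 0 -1; -60 -23 0 0 0 -2.5; -97 -37 0 0 0 -4; -134 -52 0 0 0 -5; -170 -66 0 0 0 -6.3"

```text
clock: 41.18
ee_pos: [0.4702, 0.1514, 0.199]
tcp_rot: [[-0.874, 0.486, -0.002], [0.486, 0.874, -0.001], [0.001, -0.002, -1.0]]
force: [1.2, -0.2, -1.9]
opening: 0.565
gripper_force: 62.7
```

servo_tool --targets "-32 -17 0 0 0 -1; -65 -34 0 0 0 -2.5; -97 -50 0 0 0 -4; -130 -67 0 0 0 -5; -162 -84 0 0 0 -6.3"

```text
clock: 41.8
ee_pos: [0.5706, -0.0007, 0.1988]
tcp_rot: [[-0.922, 0.387, -0.002], [0.387, 0.922, -0.001], [0.002, -0.002, -1.0]]
force: [0.6, 1.0, -1.3]
opening: 0.567
gripper_force: 62.7
```

```bash
python3 go.py "602 -437 200 169.1 250"
```

```text
t 41.8 p [570.6  -0.7 198.8] yaw 157.2 q [ 0.46  0.85 -1.02  1.75  0.84  1.04  0.31] F [ 0.6  1.  -1.3] open 0.567 gf 62.7
  call [ -99.  -195.    -0.5] [-0.  -0.1 -5.9]
  call [-7.840e+01 -2.042e+02 -2.000e-01] [-0.1 -0.  -6. ]
```

servo_tool --targets "-20 -39 0 0 0 -1.2; -40 -78 0 0 0 -2.4; -59 -117 0 0 0 -3.6; -79 -156 0 0 0 -4.8; -99 -195 -1 0 0 -6"

```text
clock: 42.42
ee_pos: [0.5854, -0.2191, 0.1997]
tcp_rot: [[-0.957, 0.289, -0.003], [0.289, 0.957, -0.001], [0.002, -0.002, -1.0]]
force: [0.7, -0.4, -2.4]
opening: 0.571
gripper_force: 62.8
```

servo_tool --targets "-17 -45 0 0 0 -1.2; -35 -90 0 0 0 -2.4; -52 -135 0 0 0 -3.6; -68 -178 0 0 0 -4.8; -78.5 -204 0 0 0 -6"

```text
clock: 43.05
ee_pos: [0.6006, -0.4388, 0.1993]
tcp_rot: [[-0.982, 0.191, -0.003], [0.191, 0.982, -0.002], [0.003, -0.002, -1.0]]
force: [-0.4, 0.5, -1.5]
opening: 0.567
gripper_force: 62.8
```

servo_tool --targets "0 0 0 0 0 0; 0 0 0 0 0 0; 0 0 0 0 0 0; 0 0 0 0 0 0; 0 0 0 0 0 0"

```text
clock: 43.68
ee_pos: [0.6022, -0.4349, 0.2]
tcp_rot: [[-0.982, 0.187, -0.002], [0.187, 0.982, -0.001], [0.002, -0.001, -1.0]]
force: [-0.0, 0.4, -2.0]
opening: 0.565
gripper_force: 62.8
```

```bash
python3 go.py; python3 look.py w8;  python3 tray.py w8 180 370 0 180
```

```text
t 43.67 p [ 602.2 -434.9  200. ] yaw 169.2 q [ 0.96  1.07 -1.05  1.16  0.9   1.37  1.39] F [-0.   0.4 -2. ] open 0.565 gf 62.8
yellow 2608 mean [ 504.7 -416.9] (array([ 510.8, -422.3]), array([87.8, 55.8], dtype=float32), np.float32(158.4))
tray 10623 mean [ 514.8 -420.9] (array([ 515.6, -420.5]), array([131.1,  95.9], dtype=float32), np.float32(168.8))
```

View pics/w8.png

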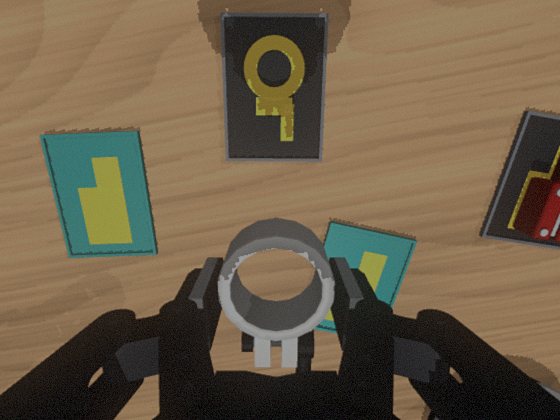

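The clamp is held square: its ears, at columns 262 and 290, lie either side of the camera axis. Its tray is centred on (515.6,-420.5) at yaw -11.2°, with the outline's lever on the same side. The target is (496,-416.6).

```bash
python3 go.py "496 -416.6 60 168.8"
```

```text
t 43.73 p [ 602.2 -435.1  200. ] yaw 169.2 q [ 0.96  1.07 -1.05  1.16  0.9   1.37  1.39] F [ 0.2  0.1 -1.3] open 0.563 gf 62.8
  call [107.5  -1.6 140.2] [-0.1 -0.1  0.4]
```

servo_tool --targets "25 0 32 0 0 0; 52 -1 68 0 0 0.4; 80 -1.6 105 0 0 0.4; 104 -1.6 135 0 0 0.4; 107.5 -1.6 140 0 0 0.4"

```text
clock: 44.35
ee_pos: [0.4927, -0.417, 0.0578]
tcp_rot: [[-0.981, 0.195, -0.007], [0.195, 0.981, 0.001], [0.007, -0.001, -1.0]]
force: [0.5, 0.2, -1.3]
opening: 0.571
gripper_force: 62.8
```

servo_tool --targets "0 0 0 0 0 0; 0 0 12 0 0 0; 0 0 25 0 0 0; 0 0 25 0 0 0; 0 0 25 0 0 0"

```text
clock: 44.98
ee_pos: [0.4963, -0.4167, 0.0351]
tcp_rot: [[-0.981, 0.195, -0.002], [0.195, 0.981, -0.0], [0.001, -0.001, -1.0]]
force: [0.4, -0.4, -2.4]
opening: 0.568
gripper_force: 62.7
```

```bash
python3 go.py "496 -416.6 15 168.8"
```

```text
t 44.98 p [ 496.3 -416.7   35.1] yaw 168.8 q [ 1.09  1.17 -0.96  1.59  1.1   1.    1.14] F [ 0.4 -0.4 -2.4] open 0.568 gf 62.7
  call [ 0.2  0.  20.1] [-0.  -0.1 -0. ]
```

servo_tool --targets "0 0 8 0 0 0; 0 0 15 0 0 0; 0 0 19 0 0 0; 0 0 20 0 0 0; 0 0 20 0 0 0"

```text
clock: 45.6
ee_pos: [0.496, -0.4167, 0.0151]
tcp_rot: [[-0.981, 0.195, -0.002], [0.195, 0.981, -0.0], [0.002, -0.001, -1.0]]
force: [-0.5, -0.7, -1.9]
opening: 0.568
gripper_force: 62.8
```

servo_tool --targets "0 0 0.3 0 0 0; 0 0 0.6 0 0 0; 0 0 1 0 0 0; 0 0 1 0 0 0; 0 0 1 0 0 0"

```text
clock: 46.22
ee_pos: [0.4959, -0.4169, 0.0143]
tcp_rot: [[-0.981, 0.195, -0.002], [0.195, 0.981, -0.001], [0.002, -0.001, -1.0]]
force: [-1.6, -0.0, 1.2]
opening: 0.569
gripper_force: 63.0
```

servo_tool --targets "0 0 0 0 0 0; 0 0 0 0 0 0; 0 0 0 0 0 0; 0 0 0 0 0 0; 0 0 0 0 0 0" --hand -0.45

```text
clock: 46.85
ee_pos: [0.4959, -0.4168, 0.0141]
tcp_rot: [[-0.981, 0.195, -0.002], [0.195, 0.981, -0.0], [0.002, -0.001, -1.0]]
force: [-0.7, 0.5, -0.1]
opening: 0.728
gripper_force: 0.0
```

servo_tool --targets "0 0 -10 0 0 0; 0 0 -40 0 0 0; -10 0 -90 0 0 0; -50 0 -140 0 0 0; -100 0 -187 0 0 0"

```text
clock: 47.48
ee_pos: [0.5896, -0.4357, 0.1988]
tcp_rot: [[-0.981, 0.195, -0.0], [0.195, 0.981, -0.001], [0.0, -0.001, -1.0]]
force: [0.8, -1.4, 0.3]
opening: 0.73
gripper_force: 0.0
```

servo_tool --targets "0 0 0 0 0 0; 0 0 0 0 0 0; 0 0 0 0 0 0; 0 0 0 0 0 0; 0 0 0 0 0 0"

```text
clock: 48.1
ee_pos: [0.5882, -0.4353, 0.1951]
tcp_rot: [[-0.981, 0.195, -0.003], [0.195, 0.981, -0.0], [0.003, -0.001, -1.0]]
force: [0.0, 0.9, -0.7]
opening: 0.724
gripper_force: 0.0
```

```bash
python3 look.py w9; python3 tray.py w9 180 370 0 180; python3 go.py "740 -195 200 159.8 250;  740 -60 200 159.5; 718 150 200 159.2; 590 412 200 159.2 "
```

```text
yellow 264 mean [ 493.9 -416.9] (array([ 495.6, -416.7]), array([36.8, 36.1], dtype=float32), np.float32(92.1))
tray 12335 mean [ 512.9 -420. ] (array([ 515.7, -420.4]), array([130.8,  95.9], dtype=float32), np.float32(168.7))
t 48.15 p [ 588.4 -435.2  195.2] yaw 168.8 q [ 0.98  1.06 -1.05  1.2   0.89  1.34  1.37] F [-0.1  0.8 -0.4] open 0.725 gf 0.0
  call [-50.9 132.6  -2.6] [-0.  -0.1  4.5]
  call [-40.4 136.2  -2.5] [-0.  -0.   4.5]
  call [ 4.670e+01  1.266e+02 -1.000e-01] [-0.  -0.   0.3]
  call [ 9.43e+01  1.89e+02 -1.00e-01] [-0.  -0.   0.3]
  call [106.4  99.6  -0. ] [-0. -0. -0.]
  call [106.5  99.7  -0. ] [-0. -0. -0.]
```

servo_tool --targets "-10 26 0 0 0 1; -20 53 -1 0 0 2; -30 79 -1 0 0 3; -40 106 -2 0 0 3.6; -51 133 -3 0 0 4.5"

```text
clock: 48.78
ee_pos: [0.6651, -0.3139, 0.1984]
tcp_rot: [[-0.962, 0.272, -0.002], [0.272, 0.962, -0.0], [0.002, -0.001, -1.0]]
force: [-0.7, 0.0, -0.1]
opening: 0.727
gripper_force: 0.0
```

servo_tool --targets "-8 27 0 0 0 1; -16 54 -1 0 0 2; -24 82 -1 0 0 3; -34 115 -2 0 0 4; -40 136 -3 0 0 4.5"

```text
clock: 49.4
ee_pos: [0.7408, -0.1923, 0.2012]
tcp_rot: [[-0.939, 0.344, -0.002], [0.344, 0.939, 0.001], [0.002, -0.0, -1.0]]
force: [0.2, 0.7, -0.5]
opening: 0.723
gripper_force: 0.0
```

servo_tool --targets "0 0 0 0 0 0; 0 0 0 0 0 0; 0 0 0 0 0 0; 0 0 0 0 0 0; 0 0 0 0 0 0"

```text
clock: 50.02
ee_pos: [0.74, -0.1952, 0.2013]
tcp_rot: [[-0.938, 0.347, -0.002], [0.347, 0.938, -0.001], [0.002, -0.001, -1.0]]
force: [0.5, -0.3, 1.1]
opening: 0.727
gripper_force: 0.0
```

```bash
python3 look.py w10; python3 tray.py w10 180 370 0 180; python3 go.py "740 -60 200 159.5; 718 150 200 159.2; 590 412 200 159.2 "
```

```text
yellow 351 mean [ 632.2 -151.8] (array([ 633.6, -157. ]), array([45.6, 37.3], dtype=float32), np.float32(69.7))
tray 10480 mean [ 645.3 -162.7] (array([ 654.5, -165. ]), array([130.8,  95.9], dtype=float32), np.float32(159.9))
t 50.08 p [ 740.1 -195.   201.3] yaw 159.7 q [ 0.55  1.08 -0.99  1.06  0.85  1.38  0.93] F [0.2 0.4 0.3] open 0.722 gf 0.0
  call [ 46.8 126.6   1.2] [-0.1 -0.1  0.2]
  call [9.40e+01 1.89e+02 1.00e-01] [0.  0.  0.3]
  call [1.063e+02 9.980e+01 1.000e-01] [0. 0. 0.]
  call [106.3  99.9   0. ] [0. 0. 0.]
```

Next come views of the controller and lamp trays, then one montage of all four.

servo_tool --targets "10 26 0 0 0 0; 20 53 0 0 0 0; 29 79 0 0 0 0; 38 103 0 0 0 0; 47 127 0 0 0 0.2"

```text
clock: 50.7
ee_pos: [0.74, -0.0583, 0.2012]
tcp_rot: [[-0.937, 0.349, -0.002], [0.349, 0.937, -0.001], [0.002, -0.001, -1.0]]
force: [0.5, -0.1, -0.4]
opening: 0.728
gripper_force: 0.0
```

servo_tool --targets "20 40 0 0 0 0; 40 81 0 0 0 0; 62 125 0 0 0 0; 84 170 0 0 0 0.3; 94 189 0 0 0 0.3"

```text
clock: 51.32
ee_pos: [0.7166, 0.1554, 0.2016]
tcp_rot: [[-0.937, 0.349, -0.002], [0.349, 0.937, 0.002], [0.003, 0.001, -1.0]]
force: [0.5, -0.3, -0.1]
opening: 0.727
gripper_force: 0.0
```

servo_tool --targets "0 0 0 0 0 0; 0 0 0 0 0 0; 0 0 0 0 0 0; 0 0 0 0 0 0; 0 0 0 0 0 0"

```text
clock: 51.95
ee_pos: [0.7181, 0.1501, 0.2012]
tcp_rot: [[-0.935, 0.355, -0.002], [0.355, 0.935, -0.001], [0.001, -0.001, -1.0]]
force: [0.3, 0.1, 0.6]
opening: 0.725
gripper_force: 0.0
```

```bash
python3 look.py w11; python3 tray.py w11 180 370 0 180;
```

```text
yellow 182 mean [584.9 199.5] (array([585.3, 199.7]), array([54.6,  2.4], dtype=float32), np.float32(69.2))
tray 8146 mean [628.9 182.2] (array([631.9, 181. ]), array([130.7,  95.9], dtype=float32), np.float32(159.0))
```

servo_tool --targets "21 20 0 0 0 0; 42 40 0 0 0 0; 64 60 0 0 0 0; 85 80 0 0 0 0; 106 100 0 0 0 0"

```text
clock: 52.62
ee_pos: [0.6538, 0.2826, 0.2013]
tcp_rot: [[-0.935, 0.354, -0.002], [0.354, 0.935, -0.0], [0.001, -0.001, -1.0]]
force: [0.2, -0.6, 0.0]
opening: 0.73
gripper_force: 0.0
```

servo_tool --targets "21 20 0 0 0 0; 42 40 0 0 0 0; 64 60 0 0 0 0; 90 85 0 0 0 0; 106 100 0 0 0 0"

```text
clock: 53.25
ee_pos: [0.589, 0.415, 0.2015]
tcp_rot: [[-0.936, 0.352, -0.002], [0.352, 0.936, 0.001], [0.002, -0.0, -1.0]]
force: [0.5, -0.3, 0.2]
opening: 0.729
gripper_force: 0.0
```

servo_tool --targets "0 0 0 0 0 0; 0 0 0 0 0 0; 0 0 0 0 0 0; 0 0 0 0 0 0; 0 0 0 0 0 0"

```text
clock: 53.88
ee_pos: [0.5909, 0.4124, 0.2013]
tcp_rot: [[-0.935, 0.355, -0.002], [0.355, 0.935, -0.001], [0.001, -0.001, -1.0]]
force: [0.2, 0.2, -1.0]
opening: 0.73
gripper_force: 0.0
```

```bash
python3 look.py w12; python3 tray.py w12 180 370 0 180; python3 go.py; python3 - <<'E'
from h import *
a=[cv2.resize(cv2.imread(f"pics/w{i}.png")[0:190,150:410],(400,292),interpolation=cv2.INTER_CUBIC) for i in (9,10,11,12)]
cv2.imwrite("pics/m.png",np.vstack([np.hstack(a[:2]),np.hstack(a[2:])]))
for i,lo,hi in ((9,.02,.04),(10,.028,.05),(11,.028,.05),(12,.042,.06)):
    f=np.load(f"w{i}.npz"); p,T=cam2world("wrist",dict(tcp_rot=f["rot"],ee_pos=f["pos"])); W=cloud(f["d"],p,T)[0:180,190:360].reshape(-1,3)
    m=(W[:,2]>lo)&(W[:,2]<hi); print(i,m.sum(),np.median(W[m,2]).round(4),rect(W[m,:2]))
    if i==9:
        c=np.array([.496,-.4166]); P=W[m,:2]; P=P[np.linalg.norm(P-c,axis=1)<.030]
        s=np.linalg.lstsq(np.c_[2*P,np.ones(len(P))],(P**2).sum(1),rcond=None)[0]; print("ring",s[:2]*1000)
E
```

```text
yellow 18 mean [525.5 423.9] (array([525.3, 423.6]), array([15.7,  1.6], dtype=float32), np.float32(44.9))
tray 13265 mean [502.9 445.9] (array([507. , 443.6]), array([130.7,  95.9], dtype=float32), np.float32(159.6))
t 53.92 p [590.7 412.6 201.3] yaw 159.2 q [-0.28  1.01 -0.95  1.25  0.81  1.27 -0.01] F [-0.5  0.3  0.1] open 0.724 gf 0.0
9 1684 0.026 (array([ 511.4, -422.5]), array([82.9, 49.6], dtype=float32), np.float32(159.2))
ring [ 497.08506945 -416.68164321]
10 2879 0.0343 (array([ 675.2, -172.4]), array([55.7, 40. ], dtype=float32), np.float32(160.2))
11 6506 0.0338 (array([631.6, 181.6]), array([89.4, 50.1], dtype=float32), np.float32(159.0))
12 3093 0.0474 (array([507. , 443.8]), array([49.3, 49.2], dtype=float32), np.float32(159.8))
```

View pics/m.png

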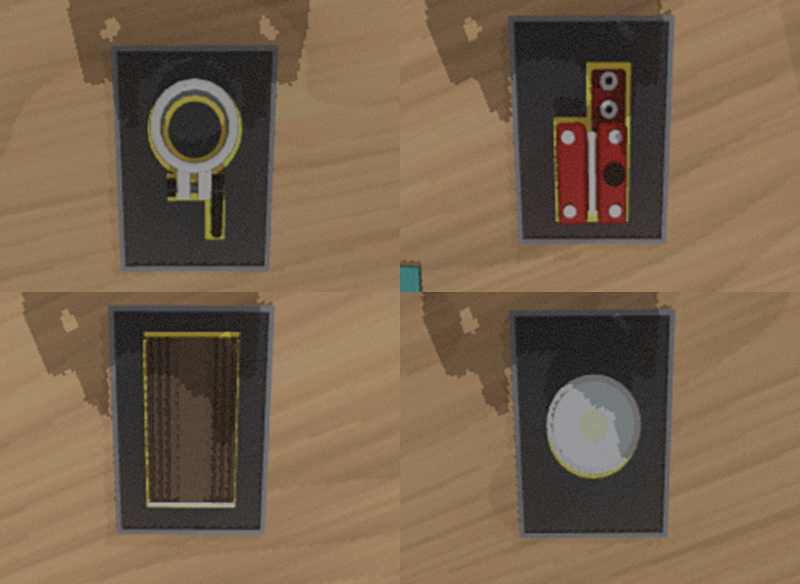

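All four parts lie inside their outlines and are turned to match; the measured centres are within about 2 mm. One check that the bottle and ratchet haven't moved, then I'll hand in.

```bash
python3 - <<'E'
from h import *
from rig import workorder
a=np.load("top0.npz")["im"].astype(int); im,_=capture("top"); b=im.astype(int)
D=np.abs(a-b)[100:190,235:265].mean(2); print("bystander diff mean/max",D.mean().round(2),D.max())
if D.mean()<8: print(workorder.close_job())
E
```

```text
bystander diff mean/max 9.44 28.0
```

```bash
python3 - <<'E'
from h import *
from rig import workorder
a=np.load("top0.npz")["im"]; b,_=capture("top")
print("plain-wood diff",np.abs(a.astype(int)-b)[80:120,420:480].mean())
R=[];K=[]
for i in (a,b):
    c=i[100:195,235:265].astype(int); m=(c[...,0]>1.8*c[...,1]+20)&(c[...,0]>70)&(c[...,1]<60); R.append(np.argwhere(m).mean(0)); K.append(np.argwhere(c.max(2)<45).mean(0))
sh=cv2.phaseCorrelate(*[np.float64(cv2.cvtColor(i[100:195,230:270],cv2.COLOR_RGB2GRAY)) for i in (a,b)])
print("red",R,"dark",K,"shift",sh)
if np.linalg.norm(R[0]-R[1])<.7 and np.linalg.norm(K[0]-K[1])<1 and np.hypot(*sh[0])<.3: print(workorder.close_job())
E
```

```text
plain-wood diff 10.257222222222222
red [array([76.66666667, 13.97619048]), array([76.75609756, 14.        ])] dark [array([51.84482759, 12.2816092 ]), array([52.33108108, 12.18243243])] shift ((0.12230882950158062, -0.05812575134059017), 0.9096283895584037)
the job is handed in; nothing more can be done
None
```

All four parts were set down on their matching outlines, each measured within about 2 mm; the bottle and ratchet are unmoved, and the job was handed in at about 54 s of the 122 s allowed.

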